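# Demould a cast sample carrier and seat it on its kinematic base

## Task

Lift the white dust cover off the kinematic base and set it down flat, roughly in the middle of the empty square tray. Then draw the T-shaped casting out of its leaning mould and set it down gently on the base, so that its three ball feet settle fully into the cone, the groove and the flat seat, and let go. Do not shift or knock over the small bottle, measuring cylinder, beaker and wrench standing around.

Things in the scene. Friction and masses are not known exactly. Their poses are not given: they have to be found in the camera images.
- cover_mid (a point): White plastic dust cover over the base's seats: upside-down shallow box 126 (x) x 130 (y) x 31 mm, walls 4 mm, with a grip rib standing centred on its top, 14 mm thick (x), 60 long (y), 34 tall; 65 mm high in all, 0.16 kg, loose. This point: its centre, 32.5 mm over its lower rim; z up. It stands on the base plate, centred, its axes parallel to the base's.
- tray: White open plastic tray, fixed, 190 x 190 mm outside, walls 5 mm thick and 28 mm high, inner floor 5 mm above the bench. Origin: centre of its underside on the bench, z up, sides along x and y.
- carrier_mid (a point): The casting: white T-shaped sample carrier, loose, 0.3 kg, lying tilted in the mould. Plate 10 mm thick: crossbar 45 (x) x 100 (y) mm at the -x end, stem 65 (x) x 46 (y) mm at the +x end. This point: on the plate's upper face at the foot of the rib's centre; half-way up the part (ball bottoms at z = -33 mm, rib top +34). z runs out of the upper face. Plate reaches x -44.5 to +65.5 mm.
- carrier_rib (a point): Middle of the casting's upright grip rib, which is 14 mm thick (x), 46 mm long (y), 34 mm tall (z): 17 mm over the plate's upper face and over carrier_mid; same axes as that.
- carrier_stemfoot (a point): Centre of the lone ball foot under the stem of the casting, +50.5 mm along x and 24 mm below carrier_mid; same axes. All three feet are steel balls of 18 mm diameter on short legs, centres 14 mm below the plate's underside; the other two are at x = -24.5, y = +38 and -38 mm from carrier_mid.
- stand: Fixed stand with an open aluminium mould, block 150 x 140 x 46 mm, leaning 25 degrees towards the stand's -x side: straight out of the mould is (-0.423, 0, 0.906) in the stand's axes. Origin: centre of its foot on the bench, z up. The mould's highest edge is 119 mm above the bench.
- mould_mouth (a point): Middle of the mould's upper face, 88 mm above the bench; axes of the stand (not tilted). The T-shaped cavity is 36 mm deep, straight-walled, 2 mm of play round the casting; crossbar at the low (-x) side, stem up the slope. The casting stands loose on its feet on the cavity floor, plate top 3 mm below the mould's face, rib (running level, along y) rising 31 mm out of it.
- base_seat (a point): Where carrier_mid is when the casting is fully seated on the base, 53.7 mm above the bench; the casting's axes are then these (x the same way, z up). Seats, from here: conical cup at (x, y) = (-24.5, +38), V groove running along y at (-24.5, -38), round flat pad at (+50.5, 0) mm.
- base: Fixed kinematic base: dark steel plate 146 x 146 x 15 mm with three steel seats, hidden under the cover at the start. Cup and groove walls slope 35 degrees from vertical, mouths 30 mm wide, rims 36 mm above the bench. Origin: centre of its underside on the bench, z up; base_seat is at x = -10.5 mm.
- flat_seat (a point): Where the centre of the stem's ball foot (carrier_stemfoot) is when seated: 9 mm above the flat pad, 29.7 mm above the bench; axes of the base.
- vial: Bystander: small amber glass bottle, 38 mm diameter, 85 mm tall. Origin: centre of its underside.
- cylinder: Bystander: slim glass measuring cylinder, 26 mm diameter on a 48 mm foot, 175 mm tall. Origin: centre of its underside.
- beaker: Bystander: glass beaker, 72 mm diameter, 85 mm tall. Origin: centre of its underside.
- wrench: Bystander: steel wrench lying flat, 170 mm long. Origin: centre of its underside.
Things that resemble listed ones, but are neither listed nor needed, are in the scene too. Of the things that look like the base, take the one that is nearest to the robot's base at the start.

How it is judged:
On the way, in this order (a step that is already met when the one before it is completed fails the run):
1. the cover stands in the tray, released (x of cover_mid in the frame of tray between -0.04 and 0.04 m and y of cover_mid in the frame of tray between -0.04 and 0.04 m and z of cover_mid in the frame of tray below 0.043 m and angle between cover_mid's own z axis and vertical below 0.06 rad and contact force between the fingers and cover below 0.1 N), for 0.2 s.
2. the casting is lifted clear of the mould (distance between carrier_mid and mould_mouth above 0.06 m and contact force between carrier and stand below 0.1 N), for 0.1 s.
At the end, for the whole second after the job is handed in: The cover stands flat (within 0.06 rad) on the tray's floor with its centre within 40 mm of the tray's centre along each side; the casting is seated on the base: its centre point within 4 mm of base_seat, its stem foot within 5 mm of flat_seat, level within 0.03 rad; both at rest (x of cover_mid in the frame of tray between -0.04 and 0.04 m and y of cover_mid in the frame of tray between -0.04 and 0.04 m and z of cover_mid in the frame of tray below 0.043 m and angle between cover_mid's own z axis and vertical below 0.06 rad and distance between carrier_mid and base_seat below 0.004 m and distance between carrier_stemfoot and flat_seat below 0.005 m and angle between carrier_mid's own z axis and vertical below 0.03 rad and linear speed of each of carrier, cover below 0.01 m/s); the robot touches nothing.
It fails at once if the small bottle, the measuring cylinder, the beaker or the wrench moved more than 30 mm (distance of any of vial, cylinder, beaker, wrench from where it was at the start of the episode above 0.03 m).
It fails at once if the small bottle, the measuring cylinder or the beaker tipped over (angle between any of vial, cylinder, beaker's own z axis and vertical above 0.5 rad).
It fails at once if the casting is dropped or pressed on the base (more than 60 N) (contact force between carrier and base above 60 N).
It also fails if it takes over 67 s, if anything falls off the work surface, if the arm or the gripper's body presses on something with over 40 N, if the wrist force passes 120 N, or if a joint passes its speed limit or range.

## Robot

A 6-joint arm with a two-finger parallel gripper is mounted at the origin on the work surface. World frame = base frame: x ahead of the robot, y to its left, z up, the work surface at z = 0. Lengths are in m, angles in rad, forces in N, time in s.
With the tool pointing down it reaches from about 0.275 to 0.85 m from the base axis. Payload 19 kg.
Tool frame: the origin (TCP) lies between the finger pads; the fingertips stand 14 mm ahead of it and the grasp point (between the pads) lies 5 mm behind it; z points along the fingers, y is the direction in which the jaws open and shut (so a half turn about z gives the same grasp; the last joint's range is limited). The gripper opens to 85 mm and grips with 20 to 120 N. Pads are 22 mm wide; open, the fingers measure 114 mm over their backs; the gripper's body (76 mm by 85 mm) begins 54 mm behind the grasp point. The pads swing forward as they close: fully open they stand 13 mm farther back than shut.
Start: joints at [1.063, 0.15, 1.437, -0, 1.554, -0.134], TCP at [0.21, 0.535, 0.225] pointing down, gripper open.
Joint ranges: [-2.8, 2.8], [-0.68, 2.1], [0.12, 2.68], [-1.39, 4.53], [0.16, 2.79], [-2.81, 2.81]. Speed limits (rad/s): [1.89, 1.89, 2.22, 3.01, 3.01, 3.01].

## Interface

Orientations are given as a rotation vector (axis times angle).
In Python, from cell import observe, grab_frame, calibration, hand_in, boxes_of, outline_of gives the robot as it stands.
- The arm moves only by the shell command python3 -m handwheel 'ROWS' [FORCE]. ROWS is JSON, a list of rows, each a list of 3 entries, a list of its own where there are three numbers: the closure, from 0 (fully open) to 1 (shut), then the shift along the tool's x, y, z in mm, then the turn, a rotation vector about the tool's x, y, z in rad. In form: [[fingers, [dx, dy, dz], [ax, ay, az]], ...]. A call has exactly 5 rows; each row is the pose to reach, as a shift and turn from the pose commanded when the call began, along the tool's axes at that moment; what a row does not reach only later rows make up. A row lasts 1/10 s, in which the tool goes at most 50 mm and 8.59 degrees, less where a joint would pass 70% of its speed; a pose out of reach is approached as far as the arm can. A call with a gripper value outside its range is refused whole. The fingers move at their own pace and stop on an object; FORCE is the grip in N (left out, the last holds). Time passes only in rows, so rows that repeat a pose let the fingers close, or fill a call up. It gives the time, the measured TCP pose, the force and the opening at its end, in the units of the state.
- observe(): the state, without advancing time (a new reading comes with each control period).
- grab_frame(name): name is "scene" or "top" or "wrist"; returns the picture (480x640x3 uint8, blue, green, red); there is no depth.
- calibration(name): a dict with "vfov" (degrees; the focal length in pixels is half the picture's height over the tangent of half this angle, whatever the lens; pixels are square), "cx", "cy" (the principal point, pixels), "R" (3x3) and "t" (3): a world point X has camera coordinates R X + t. Camera axes: x right, y down, z forward; pixel columns grow to the right and rows downward; lengths in m; the calibration is good to about 2 mm. A picture is of the moment at which its call begins: read the wrist's pose just before it. calibration takes no time and is no camera call; for the wrist camera it gives the pose at the moment of the call.
- hand_in(): hands the job in, once; it reports no verdict.
Trained networks look in the newest picture that a camera, given by its name, has taken for a name from the list of things; names that differ only in an ending like _2 or _b are one class to them, and where a whole thing is asked for, a point or a joint stands for the part that bears it (a point fixed in the world has none). Each returns a list of dicts, best first, with "conf" (0 to 1); they miss things now and then, are a little off and sometimes report something else, mostly with a low value. They report only what shows in the picture. A call takes as long as a camera call. They do not tell look-alikes from the thing itself.
- boxes_of(thing, camera): "position" ([row, column] in pixels, amid what is visible of it).
- outline_of(thing, camera): "mask" (480x640 bool, what is visible of it) and "position" ([row, column] in pixels, amid what is visible of it).
The state is a dict: "t": time; "q": joint angles; "qvel": joint speeds; "effort": joint torques, N m; "tcp_pos": TCP position; "orientation": TCP orientation; "ft_force": force on the tool from outside, world axes, zero at the start; "wrist_torque": the same for the moment, N m; "gripper_width": finger opening in m.
Only numpy, scipy, OpenCV 4.12 (cv2) and the standard library are available. Lean on these libraries where they do the work, as an engineer would, in place of code of your own. Each camera call takes 0.05 s, during which the arm holds its last target.

## Working session

There is one attempt and no reset: what is moved stays moved. The work goes in short steps, Python scripts to look and compute and a shell command to move; the robot and the scene stay as the last step left them, time stands still between calls to the robot, and variables do not carry over. Pictures are saved under pics/ and viewed, and the job is handed in when it is done.

```bash
ls; mkdir -p pics; python3 - <<'E'
from cell import *
import cv2
print(observe())
for n in ("scene","top","wrist"):
    cv2.imwrite(f"pics/{n}0.png",grab_frame(n)); c=calibration(n); print(n,c)
E
```

```text
pics
{'t': 0.0, 'q': array([ 1.06298554e+00,  1.51004120e-01,  1.43801684e+00,  4.43473647e-05,
        1.55378375e+00, -1.34008592e-01]), 'qvel': array([0.00061177, 0.00070164, 0.00236846, 0.0005384 , 0.00023193,
       0.00015242]), 'effort': array([ 2.74417966e-03, -7.13040519e+01, -5.70888305e+01,  2.12342038e-04,
        8.38235545e-03,  3.66912388e-05]), 'tcp_pos': array([0.20985658, 0.53507726, 0.2244722 ]), 'orientation': array([-5.83676842e-01, -3.08646338e+00,  1.78449618e-03]), 'ft_force': array([ 0.28284489,  0.04792728, -0.24579248]), 'wrist_torque': array([-0.02002805,  0.00438557,  0.00683263]), 'gripper_width': 0.08572475235216369}
scene {'vfov': 47.42241540976433, 'cx': 319.0347162836784, 'cy': 237.57763261547998, 'R': array([[-0.39108779,  0.92025625,  0.01337039],
       [ 0.5127102 ,  0.22990854, -0.82720633],
       [-0.76431576, -0.31665516, -0.56173919]]), 't': array([ 0.12774204, -0.22081253,  1.83950212])}
top {'vfov': 44.747434087611566, 'cx': 315.4714485066586, 'cy': 238.53472864285627, 'R': array([[ 0.01409567, -0.99974556,  0.01761035],
       [-0.98477288, -0.01693227, -0.17301926],
       [ 0.17327342, -0.01490337, -0.98476099]]), 't': array([0.06982241, 0.53123667, 1.31585618])}
wrist {'vfov': 70.5343783793894, 'cx': 322.6327415420923, 'cy': 240.9805825319321, 'R': array([[ 3.65341768e-01,  9.30873229e-01, -6.51680200e-04],
       [ 8.86122647e-01, -3.47563791e-01,  3.06571469e-01],
       [ 2.85152672e-01, -1.12580831e-01, -9.51847419e-01]]), 't': array([-0.57432379, -0.04051828,  0.37976199])}
```

View pics/scene0.png

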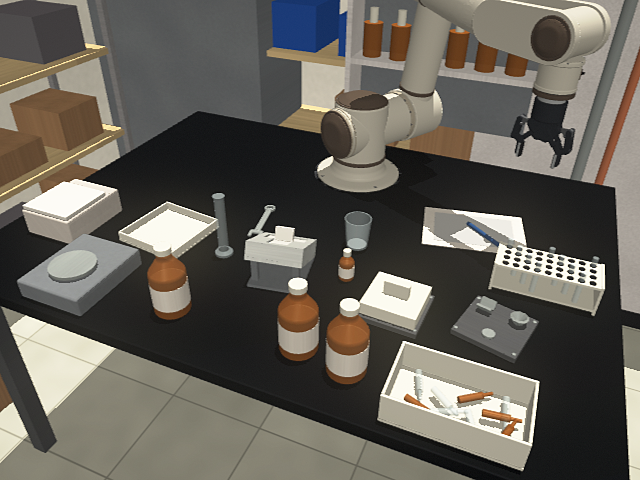

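View pics/top0.png

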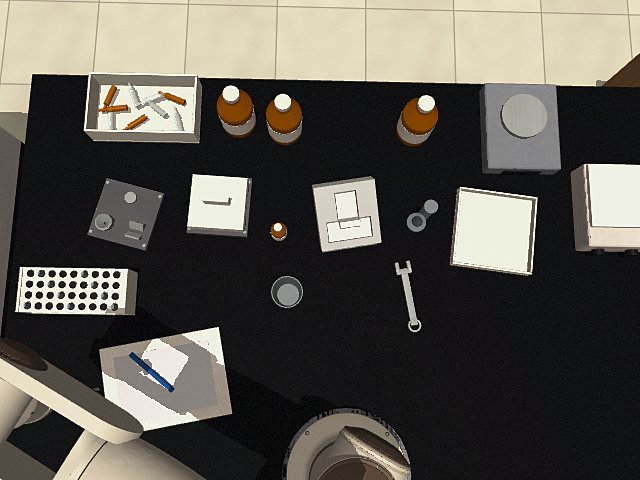

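View pics/wrist0.png

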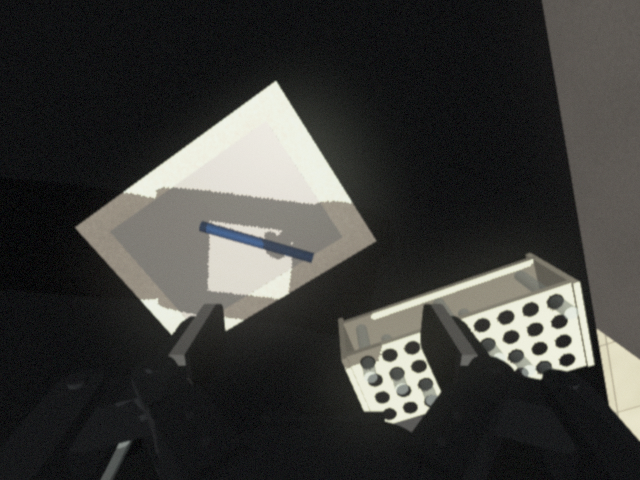

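The bare look-alike base is at top (125,213). The covered base at (218,205) is nearer the robot, so it is the one to use. The mould is at (347,215), crossbar towards the robot, and the tray is at (495,230). Next I measure.

```bash
cat > h.py <<'E'
import numpy as np, cv2
from scipy.spatial.transform import Rotation as Rot
from cell import *
def K(c):
    f=240/np.tan(np.radians(c["vfov"]/2)); return f,c["cx"],c["cy"]
def ray(c,uv):
    f,cx,cy=K(c); R=np.array(c["R"]);t=np.array(c["t"])
    d=R.T@np.array([(uv[0]-cx)/f,(uv[1]-cy)/f,1]); return -R.T@t,d/np.linalg.norm(d)
def atz(c,uv,z):
    o,d=ray(c,uv); return o+d*(z-o[2])/d[2]
def proj(c,X):
    f,cx,cy=K(c); p=np.array(c["R"])@np.array(X)+np.array(c["t"]); return np.array([cx+f*p[0]/p[2],cy+f*p[1]/p[2]])
def tri(rays):
    A=np.zeros((3,3));b=np.zeros(3)
    for o,d in rays:
        P=np.eye(3)-np.outer(d,d);A+=P;b+=P@o
    X=np.linalg.solve(A,b); return X,[np.linalg.norm((np.eye(3)-np.outer(d,d))@(X-o)) for o,d in rays]
E
python3 - <<'E'
from h import *
for n in ("top","scene"):
  grab_frame(n)
  c=calibration(n)
  for th in ("cover_mid","tray","carrier_mid","stand","base","vial","cylinder","beaker","wrench"):
    for d in outline_of(th,n)[:3]:
        p=d["position"]; m=d["mask"].astype(np.uint8)
        cs,_=cv2.findContours(m,0,2); k=max(cs,key=cv2.contourArea); r=cv2.minAreaRect(k)
        print(n,th,round(d["conf"],2),np.round(p),m.sum(),np.round(cv2.boxPoints(r)).astype(int).tolist(),np.round(atz(c,p[::-1],0.0),3))
E
```

```text
top cover_mid 0.79 [203. 218.] 3151 [[186, 228], [191, 173], [249, 178], [244, 233]] [0.621 0.316 0.   ]
top tray 0.71 [230. 495.] 6468 [[448, 267], [457, 186], [541, 195], [531, 277]] [ 0.566 -0.36   0.   ]
top carrier_mid 0.63 [223. 346.] 1407 [[321, 195], [364, 188], [372, 235], [329, 242]] [0.577 0.004 0.   ]
top carrier_mid 0.36 [232. 238.] 569 [[185, 230], [250, 177], [278, 211], [213, 264]] [0.55  0.265 0.   ]
top stand 0.81 [207. 333.] 2823 [[311, 184], [373, 175], [383, 244], [321, 253]] [0.617 0.036 0.   ]
top stand 0.29 [222. 345.] 1456 [[322, 194], [366, 189], [372, 236], [328, 242]] [0.58  0.005 0.   ]
top base 0.91 [215. 126.] 3714 [[86, 234], [105, 175], [165, 194], [145, 254]] [0.587 0.538 0.   ]
top base 0.72 [233. 237.] 506 [[187, 233], [191, 175], [252, 179], [248, 237]] [0.548 0.266 0.   ]
top vial 0.63 [232. 278.] 249 [[271, 222], [286, 222], [286, 240], [271, 240]] [0.553 0.169 0.   ]
top vial 0.53 [223. 346.] 1424 [[322, 195], [365, 188], [372, 235], [329, 242]] [0.577 0.005 0.   ]
top cylinder 0.65 [216. 426.] 511 [[403, 221], [429, 195], [442, 208], [416, 234
[... 895 characters left out ...]
 3094 [[239, 285], [248, 228], [318, 239], [309, 296]] [ 0.56  -0.016  0.   ]
scene base 0.91 [328. 496.] 3389 [[449, 332], [471, 288], [539, 321], [517, 366]] [0.582 0.54  0.   ]
scene base 0.87 [326. 403.] 557 [[362, 315], [434, 295], [443, 329], [371, 349]] [0.663 0.347 0.   ]
scene cylinder 0.91 [226. 218.] 643 [[214, 193], [229, 192], [232, 256], [217, 257]] [ 0.475 -0.248  0.   ]
scene beaker 0.92 [230. 361.] 874 [[345, 211], [371, 211], [371, 250], [345, 250]] [0.333 0.13  0.   ]
scene beaker 0.68 [266. 347.] 443 [[339, 248], [355, 248], [355, 281], [339, 281]] [0.506 0.154 0.   ]
scene wrench 0.72 [224. 263.] 297 [[246, 234], [269, 202], [280, 210], [257, 242]] [ 0.417 -0.136  0.   ]
```

```bash
python3 - <<'E'
import cv2
a=cv2.imread("pics/top0.png")[150:300,70:400]
cv2.imwrite("pics/topz.png",cv2.resize(a,None,fx=2.4,fy=2.4,interpolation=cv2.INTER_CUBIC))
E
```

```text
(no output)
```

View pics/topz.png

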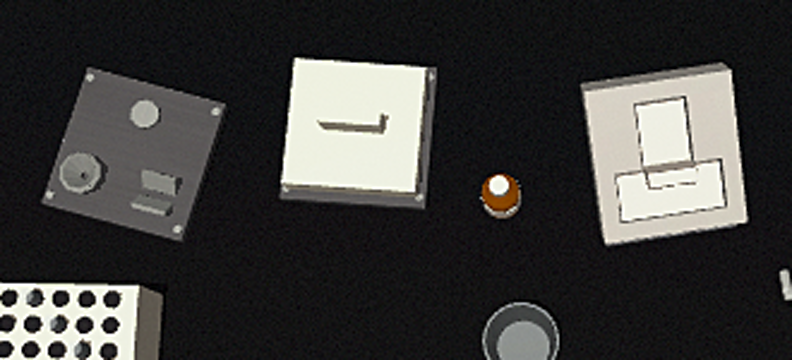

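```bash
cat >> h.py <<'E'
def pose():
    s=observe(); return s["tcp_pos"],Rot.from_rotvec(s["orientation"]),s
def go(p,R):
    "shift mm and turn in tool axes to reach world pose p,R"
    p0,R0,s=pose(); d=R0.inv().apply(np.array(p)-p0)*1000; w=(R0.inv()*R).as_rotvec()
    print("t",round(s["t"],2),"pos",np.round(p0,4),"SHIFT",np.round(d,1).tolist(),"TURN",np.round(w,4).tolist())
def down(heading,tilt=0.0,az=0.0):
    "tool y along heading (rad) horizontally; z down"
    y=np.array([np.cos(heading),np.sin(heading),0]);z=np.array([0,0,-1.]);x=np.cross(y,z)
    return Rot.from_matrix(np.stack([x,y,z],1))
E
python3 - <<'E'
from h import *
p,R,s=pose(); c=calibration("wrist"); Rc=np.array(c["R"]); C=-Rc.T@c["t"]
print("cam in tool",R.inv().apply(C-p)*1000); print("cam axes in tool\n",np.round(R.inv().as_matrix()@Rc.T,3))
# scene/top triangulation of cover corners
go([0.58,0.31,0.28],down(-0.08))
E
```

```text
cam in tool [  77.75289457   -0.37971523 -148.86038726]
cam axes in tool
 [[-0.    -0.952 -0.307]
 [ 1.    -0.     0.   ]
 [-0.    -0.307  0.952]]
t 1.15 pos [0.21   0.5353 0.2251] SHIFT [-426.7, -74.6, -54.9] TURN [-0.0001, 0.0, 1.277]
```

```bash
python3 - <<'E'
from h import *
go([0.60,0.355,0.30],down(-0.08))
E
```

```text
t 1.15 pos [0.21   0.5353 0.2251] SHIFT [-428.9, -25.4, -74.9] TURN [-0.0001, 0.0, 1.277]
```

```bash
python3 -m handwheel '[[0,[-43,-3,-15],[0,0,0.13]],[0,[-86,-5,-30],[0,0,0.26]],[0,[-129,-8,-45],[0,0,0.39]],[0,[-172,-10,-60],[0,0,0.52]],[0,[-215,-13,-75],[0,0,0.65]]]'; python3 - <<'E'
from h import *
go([0.60,0.355,0.30],down(-0.08))
E
```

```text
t: 1.65
tcp_pos: [0.4068, 0.4437, 0.3008]
orientation: [1.546, 2.735, 0.0]
ft_force: [1.0, 0.9, -0.3]
gripper_width: 0.0854
t 1.65 pos [0.4068 0.4437 0.3008] SHIFT [-175.6, 119.8, 0.8] TURN [0.0002, -0.0001, 0.6217]
```

```bash
python3 -m handwheel '[[0,[-35,24,0],[0,0,0.125]],[0,[-70,48,0],[0,0,0.25]],[0,[-105,72,1],[0,0,0.375]],[0,[-140,96,1],[0,0,0.5]],[0,[-175,120,1],[0,0,0.622]]]'; python3 - <<'E'
from h import *
go([0.60,0.355,0.30],down(-0.08))
cv2.imwrite("pics/w1.png",grab_frame("wrist"))
print(observe()["t"])
E
```

```text
t: 2.15
tcp_pos: [0.6003, 0.3566, 0.299]
orientation: [-2.309, -2.131, 0.0]
ft_force: [0.4, 1.3, 1.3]
gripper_width: 0.0855
t 2.15 pos [0.6003 0.3566 0.299 ] SHIFT [-1.6, -0.2, -1.0] TURN [-0.0001, 0.0001, -0.0002]
2.2
```

View pics/w1.png

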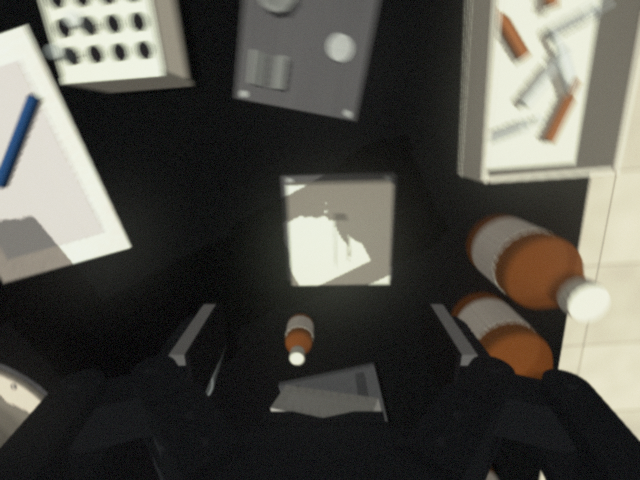

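```bash
python3 - <<'E'
import cv2,numpy as np
a=cv2.imread("pics/w1.png")[160:300,270:410]
cv2.imwrite("pics/w1z.png",cv2.resize(a,None,fx=4.2,fy=4.2,interpolation=cv2.INTER_CUBIC))
E
```

```text
(no output)
```

View pics/w1z.png

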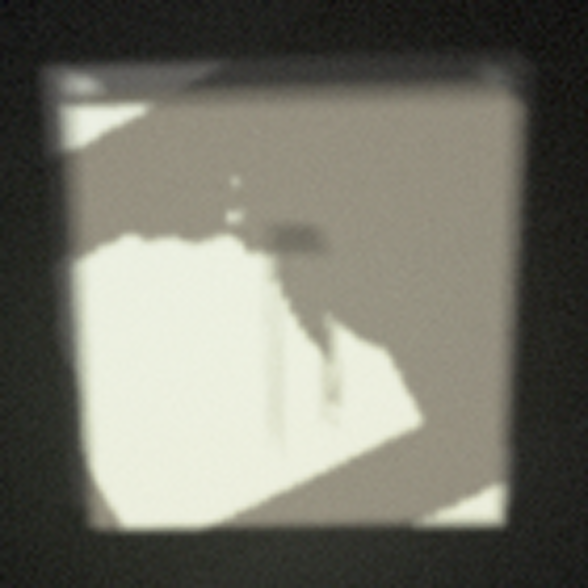

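```bash
python3 - <<'E'
from h import *
from scipy.optimize import least_squares
ct,cw=calibration("top"),calibration("wrist")
w={(-1,1):(60,100),(1,1):(520,95),(1,-1):(507,528),(-1,-1):(90,528)}
t={(1,1):(294,57),(1,-1):(424,67),(-1,-1):(415,193),(-1,1):(281,185)}
obs=[(cw,k,(270+u/4.2,160+v/4.2)) for k,(u,v) in w.items()]+[(ct,k,(70+u/2.4,150+v/2.4)) for k,(u,v) in t.items()]
def X(p,k):
    c,s=np.cos(p[2]),np.sin(p[2]);a,b=k[0]*.063,k[1]*.065
    return [p[0]+c*a-s*b,p[1]+s*a+c*b,p[3]]
for sel in (obs,obs[:4],obs[4:]):
    f=lambda p:np.concatenate([proj(c,X(p,k))-uv for c,k,uv in sel])
    r=least_squares(f,[.6,.31,-.08,.05],loss="soft_l1"); print(np.round(r.x,4),np.round(f(r.x),1))
E
```

```text
[ 0.6218  0.3078 -0.071   0.0526] [-0.   0.2 -0.4 -1.  -1.7 -1.3 -1.4  0.6  1.3 -4.1  1.9 -3.5  0.  -3.9
  0.1 -5.4]
[ 0.6227  0.3074 -0.0705  0.0535] [ 0.7  0.6  0.5 -0.7 -0.8 -0.9 -0.7  1.1]
[ 0.6112  0.3091 -0.0464  0.0539] [-0.3  0.6  0.6 -0.  -0.  -0.2 -0.2 -0.3]
```

```bash
python3 - <<'E'
from h import *
c0=calibration("wrist"); p,R,s=pose(); print(p,s["qvel"])
g=grab_frame("wrist"); cv2.imwrite("pics/w2.png",g)
a=g[160:300,270:410]
cv2.imwrite("pics/w2z.png",cv2.resize(a,None,fx=4.2,fy=4.2,interpolation=cv2.INTER_CUBIC))
ct=calibration("top"); cs=calibration("scene"); print("base origin",proj(ct,[0,0,0]),proj(cs,[0,0,0]))
print("tcp in top",proj(ct,p),"scene",proj(cs,p))
cv2.imwrite("pics/top2.png",grab_frame("top")); cv2.imwrite("pics/scene2.png",grab_frame("scene"))
E
```

```text
[0.60517796 0.35319579 0.29741714] [ 0.03970848 -0.03893334  0.09689635 -0.00172128 -0.02364742 -0.12953976]
base origin [346.40905791 473.92035169] [356.98192785 171.98278421]
tcp in top [175.48980692 175.08411412] scene [428.55407203 200.07734498]
```

View pics/w2z.png

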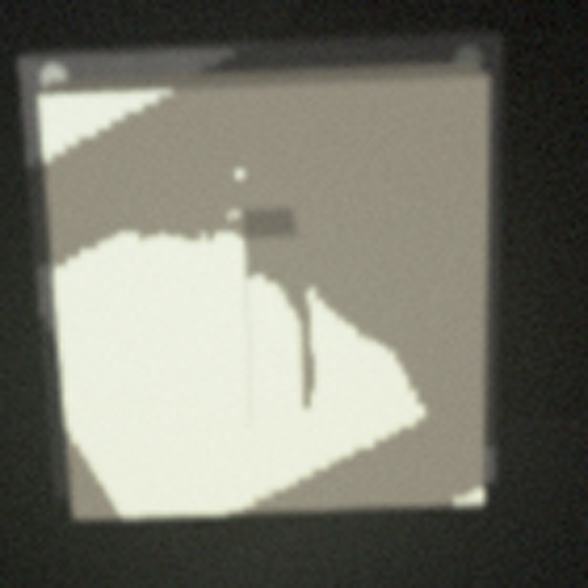

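View pics/top2.png

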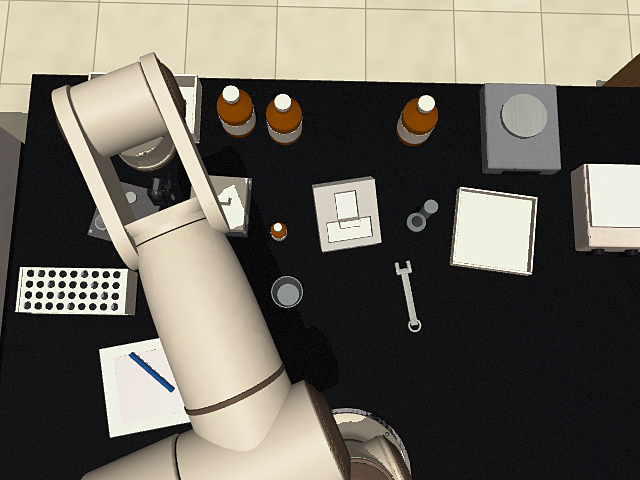

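View pics/scene2.png

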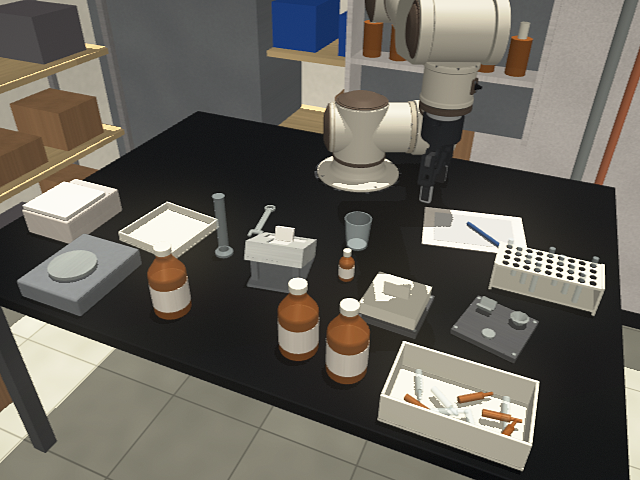

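The first wrist picture was blurred because the arm was still settling. I'll retake it at rest.

```bash
python3 -m handwheel '[[0,[0,0,0],[0,0,0]],[0,[0,0,0],[0,0,0]],[0,[0,0,0],[0,0,0]],[0,[0,0,0],[0,0,0]],[0,[0,0,0],[0,0,0]]]';python3 - <<'E'
from h import *
c0=calibration("wrist"); p,R,s=pose(); print(p,s["qvel"].round(3))
g=grab_frame("wrist"); cv2.imwrite("pics/w3.png",g)
a=g[160:300,270:410]
cv2.imwrite("pics/w3z.png",cv2.resize(a,None,fx=4.2,fy=4.2,interpolation=cv2.INTER_CUBIC))
import pickle; pickle.dump(c0,open("c3.pkl","wb"))
E
```

```text
t: 2.85
tcp_pos: [0.5986, 0.3579, 0.2993]
orientation: [2.302, 2.137, 0.0]
ft_force: [0.2, 0.1, 0.1]
gripper_width: 0.0852
[0.59858063 0.3578501  0.29928842] [-0.003  0.003 -0.001  0.001  0.     0.001]
```

View pics/w3z.png

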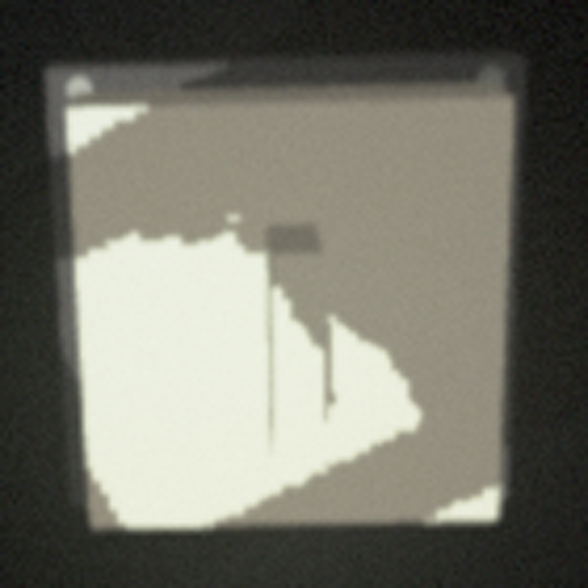

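```bash
python3 - <<'E'
from h import *
import pickle
from scipy.optimize import least_squares
ct,cw=calibration("top"),pickle.load(open("c3.pkl","rb"))
w={(-1,1):(65,103),(1,1):(515,95),(1,-1):(500,522),(-1,-1):(90,528)}
t={(1,1):(294,57),(1,-1):(424,67),(-1,-1):(415,193),(-1,1):(281,185)}
obs=[(cw,k,(270+u/4.2,160+v/4.2)) for k,(u,v) in w.items()]+[(ct,k,(70+u/2.4,150+v/2.4)) for k,(u,v) in t.items()]
def X(p,k):
    c,s=np.cos(p[2]),np.sin(p[2]);a,b=k[0]*.063,k[1]*.065
    return [p[0]+c*a-s*b,p[1]+s*a+c*b,p[3]]
for sel in (obs,obs[:4],obs[4:]):
    f=lambda p:np.concatenate([proj(c,X(p,k))-uv for c,k,uv in sel])
    r=least_squares(f,[.6,.31,-.08,.05],loss="soft_l1"); print(np.round(r.x,4),np.round(f(r.x),1))
E
```

```text
[ 0.6163  0.3105 -0.0514  0.0461] [-0.1  0.8 -0.5  0.2 -0.9 -0.8 -0.3 -0.2 -0.1 -0.6  0.5 -1.1 -0.4 -1.6
 -0.1 -2. ]
[ 0.6168  0.3114 -0.0525  0.049 ] [ 0.   0.4  0.4 -0.1 -0.2 -0.4 -0.3  0.1]
[ 0.6112  0.3091 -0.0464  0.0539] [-0.3  0.6  0.6 -0.  -0.  -0.2 -0.2 -0.3]
```

```bash
python3 - <<'E'
from h import *
go([0.616,0.3105,0.067],down(-0.051))
E
```

```text
t 2.9 pos [0.5987 0.3578 0.2992] SHIFT [-45.8, 20.8, 232.2] TURN [0.0001, 0.0, -0.0236]
```

```bash
python3 -m handwheel '[[0,[-20,10,35],[0,0,-0.012]],[0,[-46,21,80],[0,0,-0.0236]],[0,[-46,21,125],[0,0,-0.0236]],[0,[-46,21,160],[0,0,-0.0236]],[0,[-46,21,180],[0,0,-0.0236]]]' ; python3 - <<'E'
from h import *
go([0.616,0.3105,0.067],down(-0.051))
E
```

```text
t: 3.4
tcp_pos: [0.6153, 0.3094, 0.1156]
orientation: [-2.277, -2.162, 0.006]
ft_force: [0.4, 0.5, -1.1]
gripper_width: 0.0853
t 3.4 pos [0.6153 0.3094 0.1156] SHIFT [1.2, 0.8, 48.6] TURN [-0.0035, 0.0015, -0.0008]
```

```bash
python3 -m handwheel '[[0,[0,0,18],[0,0,0]],[0,[0,0,36],[0,0,0]],[0,[0,0,50],[0,0,0]],[0,[0,0,52],[0,0,0]],[0,[0,0,52],[0,0,0]]]' ; python3 - <<'E'
from h import *
go([0.616,0.3105,0.067],down(-0.051))
cv2.imwrite("pics/w4.png",grab_frame("wrist"))
E
```

```text
t: 3.9
tcp_pos: [0.6164, 0.3102, 0.0672]
orientation: [-2.278, -2.164, 0.0]
ft_force: [-0.0, -0.1, 0.0]
gripper_width: 0.0853
t 3.9 pos [0.6164 0.3102 0.0672] SHIFT [0.3, -0.4, 0.2] TURN [-0.0002, 0.0001, -0.0004]
```

View pics/w4.png

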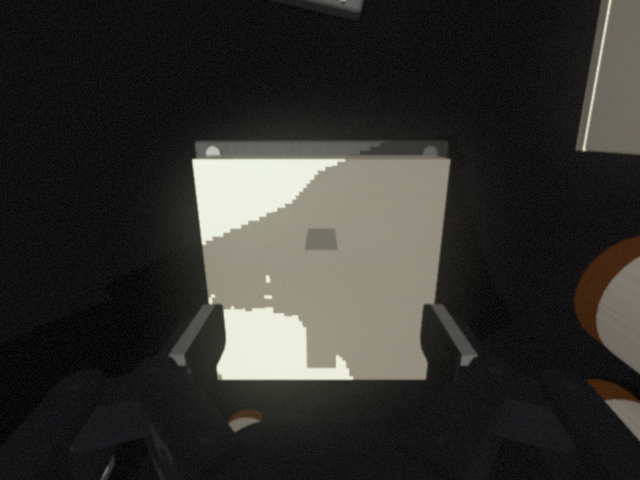

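The rib is centred between the fingers at (320,300). I close on it.

```bash
python3 -m handwheel '[[1,[0,0,0],[0,0,0]],[1,[0,0,0],[0,0,0]],[1,[0,0,0],[0,0,0]],[1,[0,0,0],[0,0,0]],[1,[0,0,0],[0,0,0]]]' 35;python3 -m handwheel '[[1,[0,0,0],[0,0,0]],[1,[0,0,0],[0,0,0]],[1,[0,0,-10],[0,0,0]],[1,[0,0,-25],[0,0,0]],[1,[0,0,-45],[0,0,0]]]' 35; python3 - <<'E'
from h import *
cv2.imwrite("pics/w5.png",grab_frame("wrist"))
c=calibration("top"); 
# tray corners, outside rim at z=.028: fit square
from scipy.optimize import least_squares
grab_frame("top"); d=outline_of("tray","top")[0]; k=max(cv2.findContours(d["mask"].astype(np.uint8),0,2)[0],key=cv2.contourArea)
print(cv2.approxPolyDP(k,8,True).ravel())
E
```

```text
t: 4.45
tcp_pos: [0.6165, 0.3102, 0.0673]
orientation: [2.278, 2.164, 0.0]
ft_force: [2.7, -0.6, 20.5]
gripper_width: 0.0128
t: 4.95
tcp_pos: [0.6161, 0.3101, 0.1129]
orientation: [-2.278, -2.163, 0.002]
ft_force: [-0.3, 0.5, -1.3]
gripper_width: 0.0124Traceback (most recent call last):
  File "<stdin>", line 6, in <module>
IndexError: list index out of range
```

View pics/w5.png

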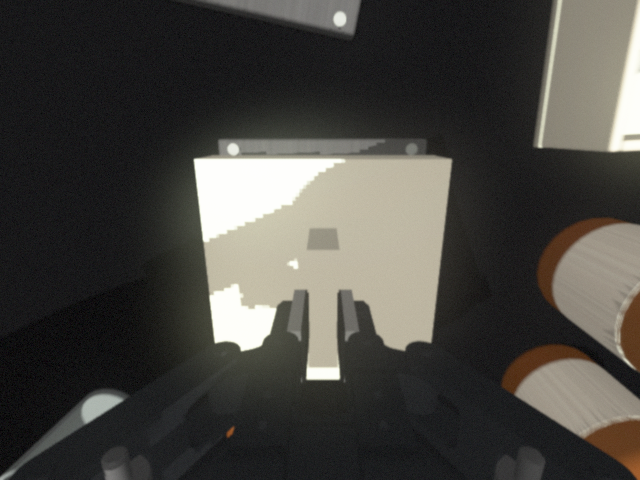

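```bash
python3 - <<'E'
from h import *
from scipy.optimize import least_squares
g=cv2.imread("pics/top0.png")[175:290,380:560]
cv2.imwrite("pics/trayz.png",cv2.resize(g,None,fx=4,fy=4,interpolation=cv2.INTER_CUBIC))
print(observe()["q"],observe()["gripper_width"])
E
```

```text
[ 3.54711508e-01  4.40715671e-01  1.29110080e+00 -5.93493194e-05
  1.40671338e+00  4.06111992e-01] 0.012146318838211627
```

View pics/trayz.png

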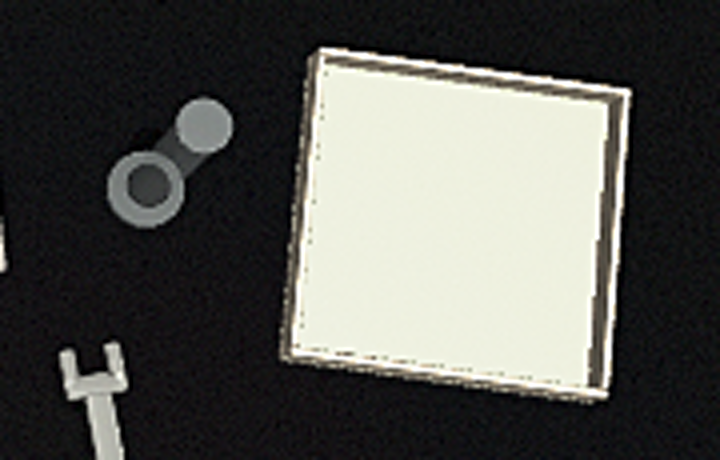

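```bash
python3 - <<'E'
from h import *
c=calibration("top")
P=np.array([atz(c,(380+u/4,175+v/4),.028) for u,v in [(318,50),(630,90),(608,398),(285,358)]])
print(P.round(4),P.mean(0)); print([np.linalg.norm(P[i]-P[i-1]).round(4) for i in range(4)])
for i in range(4):
    d=P[(i+1)%4]-P[i]; print(np.degrees(np.arctan2(d[1],d[0])))
print("cyl",atz(c,(416.75,222),0.01),atz(c,(380+205/4,175+125/4),0.175))
go([0.58,0.0,0.29],down(-0.05))
E
```

```text
[[ 0.6642 -0.2681  0.028 ]
 [ 0.6429 -0.4563  0.028 ]
 [ 0.4559 -0.4335  0.028 ]
 [ 0.4766 -0.2431  0.028 ]] [ 0.55990535 -0.35026375  0.028     ]
[np.float64(0.1893), np.float64(0.1895), np.float64(0.1883), np.float64(0.1915)]
-96.46547364510988
173.04853145225738
83.82040795031999
-7.567860882413971
cyl [ 0.58114084 -0.1666381   0.01      ] [ 0.58167361 -0.16652289  0.175     ]
t 5.1 pos [0.6171 0.3104 0.1142] SHIFT [-311.7, -20.6, -176.2] TURN [0.0028, -0.0012, -0.0014]
```

```bash
python3 -m handwheel '[[1,[0,0,-45],[0,0,0]],[1,[-10,0,-92],[0,0,0]],[1,[-35,-5,-134],[0,0,0]],[1,[-75,-10,-164],[0,0,-0.01]],[1,[-123,-15,-176],[0,0,-0.02]]]' ; python3 - <<'E'
from h import *
go([0.57,-0.05,0.29],down(-0.1))
E
```

```text
t: 5.6
tcp_pos: [0.595, 0.1878, 0.2907]
orientation: [2.253, 2.188, 0.004]
ft_force: [1.0, -0.7, -2.0]
gripper_width: 0.0126
t 5.6 pos [0.595  0.1878 0.2907] SHIFT [-238.5, -18.1, 0.5] TURN [0.003, -0.0008, 0.0707]
```

```bash
python3 -m handwheel '[[1,[-48,-4,0],[0,0,0.014]],[1,[-96,-7,0],[0,0,0.028]],[1,[-144,-11,0],[0,0,0.042]],[1,[-192,-15,0],[0,0,0.056]],[1,[-238,-18,0],[0,0,0.07]]]' ; python3 - <<'E'
from h import *
go([0.56,-0.29,0.29],down(-0.118))
E
```

```text
t: 6.1
tcp_pos: [0.5688, -0.0511, 0.2876]
orientation: [-2.332, -2.105, 0.001]
ft_force: [2.1, 0.4, -2.1]
gripper_width: 0.0129
t 6.1 pos [ 0.5688 -0.0511  0.2876] SHIFT [-238.6, 15.5, -2.4] TURN [-0.0006, 0.0001, 0.016]
```

```bash
python3 -m handwheel '[[1,[-48,3,-2],[0,0,0.004]],[1,[-96,6,-2],[0,0,0.008]],[1,[-144,9,-2],[0,0,0.012]],[1,[-192,12,-2],[0,0,0.016]],[1,[-238,15,-2],[0,0,0.016]]]' ; python3 -m handwheel '[[1,[-30,0,0],[0,0,0]],[1,[-50,0,0],[0,0,0]],[1,[-58,0,0],[0,0,0]],[1,[-60,0,0],[0,0,0]],[1,[-60,0,0],[0,0,0]]]' ;python3 - <<'E'
from h import *
go([0.56,-0.35,0.09],down(-0.118))
cv2.imwrite("pics/w6.png",grab_frame("wrist"))
E
```

```text
t: 6.6
tcp_pos: [0.5598, -0.2896, 0.2895]
orientation: [-2.348, -2.086, 0.0]
ft_force: [1.4, -0.1, -1.9]
gripper_width: 0.0127
t: 7.1
tcp_pos: [0.5537, -0.3461, 0.2902]
orientation: [-2.347, -2.088, -0.0]
ft_force: [1.0, 0.7, -1.6]
gripper_width: 0.0128
t 7.1 pos [ 0.5537 -0.3461  0.2902] SHIFT [-3.2, 6.7, 200.2] TURN [0.0, -0.0002, 0.0015]
```

View pics/w6.png

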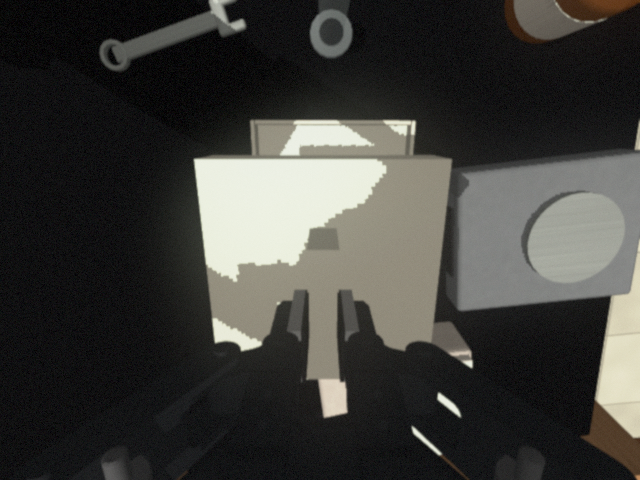

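```bash
python3 - <<'E'
from h import *
c=calibration("wrist"); print([atz(c,p,.028).round(4) for p in [(250.5,121),(415,121)]])
go([0.56,-0.35,0.09],down(-0.118))
E
```

```text
[array([ 0.4831, -0.2473,  0.028 ]), array([ 0.6698, -0.2692,  0.028 ])]
t 7.15 pos [ 0.5538 -0.3459  0.2904] SHIFT [-3.4, 6.6, 200.4] TURN [0.0003, -0.0001, 0.0018]
```

```bash
python3 -m handwheel '[[1,[-3,3,45],[0,0,0]],[1,[-4,8,95],[0,0,0]],[1,[-5,9,145],[0,0,0]],[1,[-5,9,185],[0,0,0]],[1,[-5,9,200],[0,0,0]]]' ; python3 -m handwheel '[[1,[0,0,10],[0,0,0]],[1,[0,0,18],[0,0,0]],[1,[0,0,24],[0,0,0]],[1,[0,0,28],[0,0,0]],[1,[0,0,29],[0,0,0]]]';python3 - <<'E'
from h import *
go([0.563,-0.352,0.0573],down(-0.118))
cv2.imwrite("pics/w7.png",grab_frame("wrist"))
E
```

```text
t: 7.65
tcp_pos: [0.5608, -0.3508, 0.0862]
orientation: [-2.343, -2.085, 0.001]
ft_force: [-0.7, 1.0, -1.2]
gripper_width: 0.0125
t: 8.15
tcp_pos: [0.5619, -0.3533, 0.0615]
orientation: [2.348, 2.087, 0.0]
ft_force: [-0.4, 0.1, -2.3]
gripper_width: 0.013
t 8.15 pos [ 0.5619 -0.3533  0.0615] SHIFT [1.4, 0.9, 4.2] TURN [0.0005, 0.0004, 0.0005]
```

View pics/w7.png

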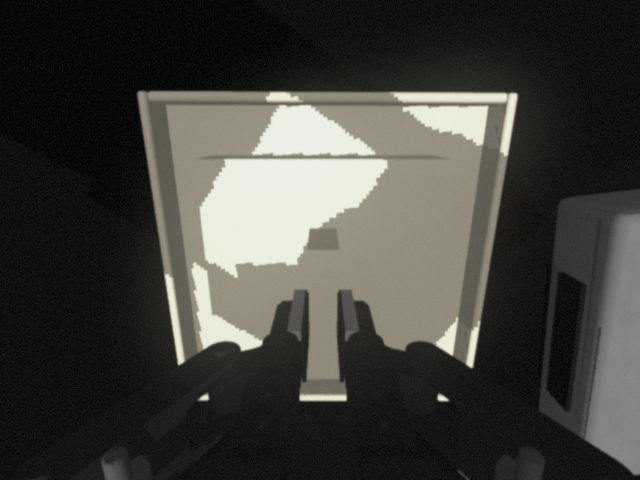

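The cover hangs centred in the tray. I lower it the last few millimetres and watch the force.

```bash
python3 -m handwheel '[[1,[0,0,1],[0,0,0]],[1,[0,0,2],[0,0,0]],[1,[0,0,3],[0,0,0]],[1,[0,0,4],[0,0,0]],[1,[0,0,4],[0,0,0]]]'
```

```text
t: 8.7
tcp_pos: [0.5618, -0.3532, 0.0573]
orientation: [2.348, 2.087, -0.0]
ft_force: [-1.2, 1.0, 1.2]
gripper_width: 0.0124
```

```bash
python3 -m handwheel '[[1,[0,0,0.5],[0,0,0]],[0.5,[0,0,0.5],[0,0,0]],[0,[0,0,0],[0,0,0]],[0,[0,0,0],[0,0,0]],[0,[0,0,0],[0,0,0]]]';python3 -m handwheel '[[0,[0,0,-15],[0,0,0]],[0,[0,0,-40],[0,0,0]],[0,[0,0,-85],[0,0,0]],[0,[0,0,-130],[0,0,0]],[0,[0,0,-170],[0,0,0]]]'; python3 - <<'E'
from h import *
cv2.imwrite("pics/w8.png",grab_frame("wrist"))
c=calibration("top")
P={"c":[.60,.31,.0]}
E
```

```text
t: 9.2
tcp_pos: [0.5618, -0.3532, 0.0571]
orientation: [2.348, 2.087, -0.0]
ft_force: [-0.5, 0.2, -0.3]
gripper_width: 0.0702
t: 9.7
tcp_pos: [0.5617, -0.353, 0.2309]
orientation: [2.346, 2.086, 0.0]
ft_force: [0.4, 0.0, 0.3]
gripper_width: 0.0852
```

View pics/w8.png

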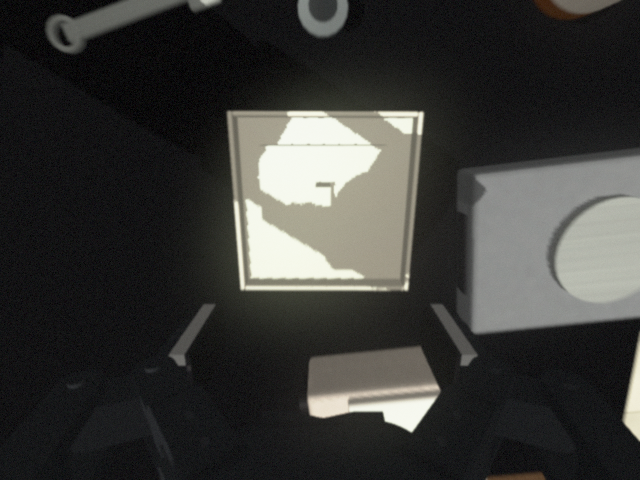

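The cover lies in the tray, centred and flat. Next I look at the uncovered base and the mould from the fixed cameras.

```bash
python3 - <<'E'
from h import *
g=grab_frame("top"); cv2.imwrite("pics/top3.png",g)
cv2.imwrite("pics/top3z.png",cv2.resize(g[160:270,170:400],None,fx=3.4,fy=3.4,interpolation=cv2.INTER_CUBIC))
g=grab_frame("scene"); cv2.imwrite("pics/scene3.png",g)
cv2.imwrite("pics/scene3z.png",cv2.resize(g[190:340,230:450],None,fx=3.6,fy=3.6,interpolation=cv2.INTER_CUBIC))
go([0.55,-0.30,0.33],down(-0.1))
E
```

```text
t 9.85 pos [ 0.5624 -0.3536  0.2314] SHIFT [51.5, -18.1, -98.8] TURN [0.005, 0.0033, -0.0173]
```

View pics/top3z.png

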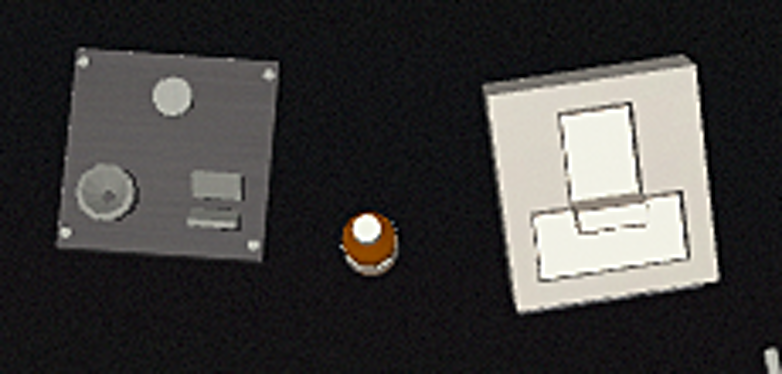

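View pics/scene3z.png

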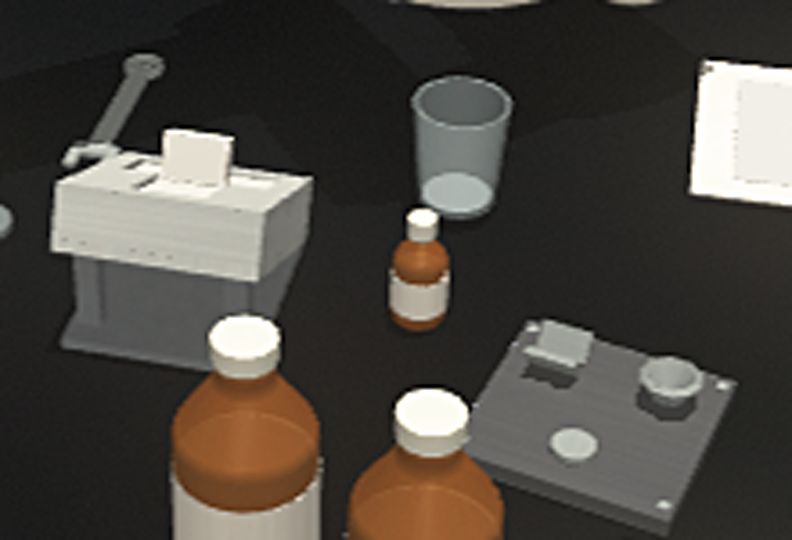

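```bash
python3 -m handwheel '[[0,[15,-4,-40],[0,0,0]],[0,[45,-8,-80],[0,0,-0.01]],[0,[90,-12,-95],[0,0,-0.02]],[0,[138,-16,-99],[0,0,-0.02]],[0,[186,-20,-99],[0,0,-0.02]]]'; python3 - <<'E'
from h import *
go([0.58,0.05,0.33],down(0.1))
E
```

```text
t: 10.35
tcp_pos: [0.5633, -0.1645, 0.3267]
orientation: [2.327, 2.11, 0.0]
ft_force: [0.9, 0.8, 0.1]
gripper_width: 0.0854
t 10.35 pos [ 0.5633 -0.1645  0.3267] SHIFT [215.1, -4.4, -3.4] TURN [0.0005, 0.0003, -0.198]
```

```bash
python3 -m handwheel '[[0,[48,-1,-3],[0,0,-0.05]],[0,[96,-2,-3],[0,0,-0.1]],[0,[144,-3,-3],[0,0,-0.15]],[0,[192,-4,-3],[0,0,-0.198]],[0,[215,-4,-3],[0,0,-0.198]]]'; python3 -m handwheel '[[0,[0,0,0],[0,0,0]],[0,[0,0,0],[0,0,0]],[0,[0,0,0],[0,0,0]],[0,[0,0,0],[0,0,0]],[0,[0,0,0],[0,0,0]]]';python3 - <<'E'
from h import *
import pickle
c=calibration("wrist");print(observe()["qvel"].round(3)); g=grab_frame("wrist"); cv2.imwrite("pics/m1.png",g); pickle.dump(c,open("m1.pkl","wb"))
u=proj(c,[.6,0,.09]).astype(int); print(u)
x0,y0=u-100; a=g[max(y0,0):y0+200,max(x0,0):x0+200]; print(max(x0,0),max(y0,0))
cv2.imwrite("pics/m1z.png",cv2.resize(a,None,fx=3,fy=3,interpolation=cv2.INTER_CUBIC))
go([0.60,0.355,0.33],down(-0.05))
E
```

```text
t: 10.85
tcp_pos: [0.5801, 0.0518, 0.3288]
orientation: [-2.101, -2.334, 0.0]
ft_force: [-0.4, -1.1, 0.2]
gripper_width: 0.0854
t: 11.35
tcp_pos: [0.5806, 0.0475, 0.3291]
orientation: [-2.108, -2.329, 0.0]
ft_force: [0.6, -0.1, 0.9]
gripper_width: 0.0857
[ 0.002 -0.002 -0.002 -0.001 -0.001  0.001]
[334 242]
234 142
t 11.4 pos [0.5806 0.0476 0.3291] SHIFT [304.0, 49.8, -0.9] TURN [-0.0001, 0.0001, 0.1495]
```

View pics/m1z.png

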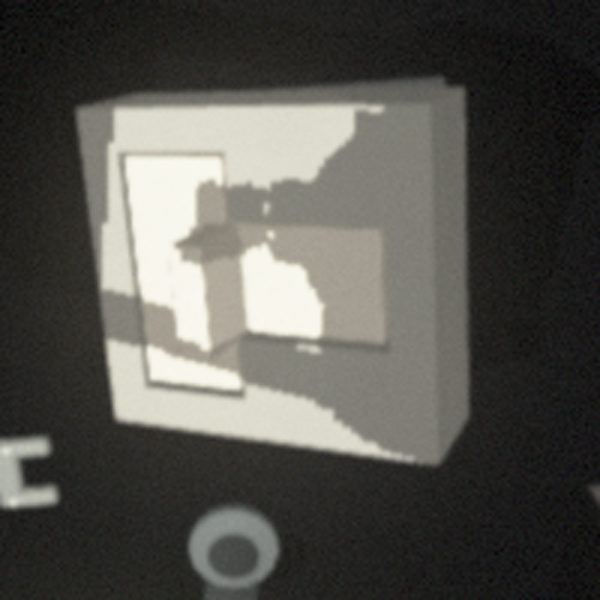

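View pics/m1.png

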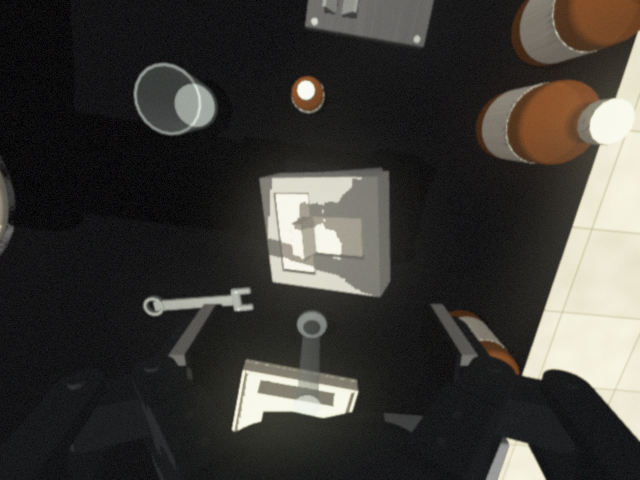

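```bash
cat > fitm.py <<'E'
from h import *
import pickle
from scipy.optimize import least_squares
ct,cw=calibration("top"),pickle.load(open("m1.pkl","rb"))
w={(-1,1):(78,107),(1,1):(432,102),(1,-1):(438,465),(-1,-1):(115,422)}
t={(1,1):(485,90),(1,-1):(697,65),(-1,-1):(718,280),(-1,1):(518,312)}
obs=[(cw,k,(234+u/3,142+v/3)) for k,(u,v) in w.items()]+[(ct,k,(170+u/3.4,160+v/3.4)) for k,(u,v) in t.items()]
def X(p,k):
    al=np.radians(25)
    R=Rot.from_euler("ZY",[p[3],-al])
    return np.array(p[:3])+R.apply([k[0]*.075,k[1]*.07,0])
if __name__=="__main__":
  for sel in (obs,obs[:4],obs[4:]):
    f=lambda p:np.concatenate([proj(c,X(p,k))-uv for c,k,uv in sel])
    r=least_squares(f,[.6,.0,.088,0.1],loss="soft_l1"); print(np.round(r.x,4),np.round(f(r.x),1))
E
python3 fitm.py
```

```text
[0.5798 0.0057 0.0874 0.1675] [-0.6  0.1 -0.4  0.7 -0.1 -0.1 -0.1 -1.2  0.5  0.2 -0.4 -1.4  0.1 -1.1
 -0.6 -1.5]
[0.5801 0.0061 0.0887 0.1691] [-0.7  0.1  0.   0.4  0.4  0.1  0.1 -1. ]
[0.5758 0.0061 0.095  0.1647] [ 0.4  0.9 -0.1 -0.5  0.3  0.2 -0.8 -0.4]
```

```bash
python3 -m handwheel '[[0,[48,8,0],[0,0,0.03]],[0,[96,16,0],[0,0,0.06]],[0,[144,24,0],[0,0,0.09]],[0,[192,32,0],[0,0,0.12]],[0,[240,39,0],[0,0,0.15]]]';  python3 -m handwheel '[[0,[45,7,0],[0,0,0]],[0,[62,10,0],[0,0,0]],[0,[62,10,0],[0,0,0]],[0,[62,10,0],[0,0,0]],[0,[62,10,0],[0,0,0]]]';python3 -m handwheel '[[0,[0,0,0],[0,0,0]],[0,[0,0,0],[0,0,0]],[0,[0,0,0],[0,0,0]],[0,[0,0,0],[0,0,0]],[0,[0,0,0],[0,0,0]]]';python3 - <<'E'
from h import *
import pickle
c=calibration("wrist");print(observe()["qvel"].round(3)); g=grab_frame("wrist"); cv2.imwrite("pics/b1.png",g); pickle.dump(c,open("b1.pkl","wb"))
u=proj(c,[.616,.31,.015]).astype(int); print(u)
x0,y0=u-75; a=g[y0:y0+150,x0:x0+150]; print(x0,y0)
cv2.imwrite("pics/b1z.png",cv2.resize(a,None,fx=4,fy=4,interpolation=cv2.INTER_CUBIC))
E
```

```text
t: 11.9
tcp_pos: [0.5953, 0.2926, 0.3291]
orientation: [2.278, 2.164, 0.0]
ft_force: [0.1, -0.2, 0.5]
gripper_width: 0.0853
t: 12.4
tcp_pos: [0.6085, 0.3513, 0.3293]
orientation: [2.277, 2.164, 0.0]
ft_force: [-0.5, -0.6, -0.4]
gripper_width: 0.0854
t: 12.9
tcp_pos: [0.6084, 0.3524, 0.3291]
orientation: [2.276, 2.166, -0.0]
ft_force: [-0.4, 0.0, -0.7]
gripper_width: 0.086
[ 0.002  0.001 -0.001  0.001  0.001 -0.001]
[329 221]
254 146
```

View pics/b1z.png

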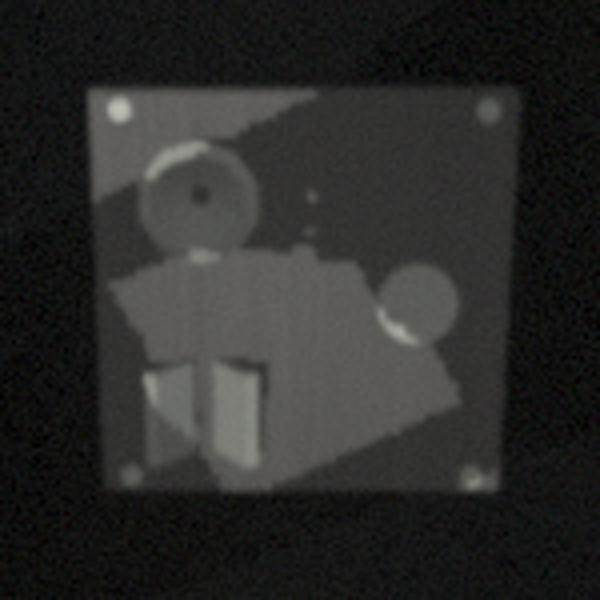

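```bash
cat > fitb.py <<'E'
from h import *
import pickle,sys
from scipy.optimize import least_squares
ct,cw=calibration("top"),pickle.load(open("b1.pkl","rb"))
H=.073
w={(-H,H,.015):(88,88),(H,H,.015):(522,90),(H,-H,.015):(500,493),(-H,-H,.015):(105,490),(-.035,.038,.036):(199,199),(.04,0,.0207):(418,305)}
t={(H,H,.015):(78,48),(H,-H,.015):(280,62),(-H,-H,.015):(263,262),(-H,H,.015):(57,247),(-.035,.038,.036):(106,192),(.04,0,.0207):(172,97)}
obs=[(cw,k,(254+u/4,146+v/4)) for k,(u,v) in w.items()]+[(ct,k,(170+u/3.4,160+v/3.4)) for k,(u,v) in t.items()]
def X(p,k): 
    return np.array([p[0],p[1],p[3]])+Rot.from_euler("z",p[2]).apply(k)
for sel in (obs,obs[:6],obs[6:]):
    f=lambda p:np.concatenate([proj(c,X(p,k))-uv for c,k,uv in sel])
    r=least_squares(f,[.6,.3,0,0],loss="soft_l1"); print(np.round(r.x,4),np.round(f(r.x),1))
    q=r.x.copy(); print("base_seat",X(q,[-.0105,0,.0537]))
E
python3 fitb.py
```

```text
[ 0.6164  0.3095 -0.0532 -0.005 ] [-0.   0.2 -0.8  0.1 -1.  -0.8 -0.5 -0.4 -0.2  1.  -0.6 -0.5 -0.1 -1.1
  0.3 -1.   0.1 -1.  -0.2 -0.9  0.1 -1.   0.6 -0.9]
base_seat [0.60595341 0.31006525 0.04873137]
[ 0.6171  0.3102 -0.0535 -0.0012] [ 0.1 -0.1  0.2 -0.2 -0.2 -0.3 -0.4  0.1  0.1  1.   0.1 -0.3]
base_seat [0.60659996 0.31074902 0.05246699]
[ 0.6154  0.3106 -0.0514 -0.0107] [-0.2  0.1  0.   0.  -0.1 -0.2 -0.2  0.1  0.  -0.   0.4  0.1]
base_seat [0.60487975 0.31118011 0.04295535]
```

```bash
cat > fitc.py <<'E'
from h import *
import pickle
from scipy.optimize import least_squares
cw=pickle.load(open("m1.pkl","rb")); ct=calibration("top")
w={(-.0445,.05):(124,155),(.0005,.05):(223,155),(.0005,-.05):(241,393),(-.0445,-.05):(149,384),(.0655,.023):(384,230),(.0655,-.023):(387,346)}
obs=[(k,(234+u/3,142+v/3)) for k,(u,v) in w.items()]
def RR(yaw): return Rot.from_euler("ZY",[yaw,-np.radians(25)])
def fit(z):
    f=lambda p:np.concatenate([proj(cw,np.array([p[0],p[1],z])+RR(p[2]).apply([k[0],k[1],0]))-uv for k,uv in obs])
    r=least_squares(f,[.57,.0,.168]); return r.x,f(r.x)
if __name__=="__main__":
  M=np.array([.580,.006,.088]); pm=M+RR(.168).apply([-.0105,0,-.003]); print("predicted mid",pm.round(4))
  for z in (.076,.081,.086):
    x,f=fit(z); print(z,x.round(4),f.round(1))
E
python3 fitc.py
```

```text
predicted mid [0.5719 0.0046 0.0808]
0.076 [0.5714 0.0027 0.1673] [ 1.   0.6 -0.1  1.1  0.3 -0.9  0.8 -1.6 -1.1  0.5 -0.7 -0.3]
0.081 [0.5713 0.0042 0.1682] [ 0.4  0.2 -0.3  0.7  0.2 -0.4  0.5 -1.1 -0.5  0.3 -0.2  0. ]
0.086 [0.5712 0.0056 0.169 ] [-0.2 -0.2 -0.5  0.2  0.2  0.2  0.1 -0.6  0.   0.1  0.4  0.3]
```

```bash
cat >> h.py <<'E'
def RC(yaw,tilt=25.): return Rot.from_euler("ZY",[yaw,-np.radians(tilt)])
def tool_of(Rc):
    m=Rc.as_matrix(); return Rot.from_matrix(np.stack([m[:,1],m[:,0],-m[:,2]],1))
E
python3 - <<'E'
from h import *
mid=np.array([.5713,.0048,.0825]); Rc=RC(.168)
for h in (.22,.11,.02): print(h,mid+Rc.apply([0,0,h])); go(mid+Rc.apply([0,0,h]),tool_of(Rc))
E
```

```text
0.22 [ 0.47963298 -0.0107466   0.28188771]
t 12.95 pos [0.6084 0.3524 0.3291] SHIFT [-369.0, -110.6, 47.2] TURN [-0.4346, 0.0475, -0.214]
0.11 [ 0.52546649 -0.0029733   0.18219386]
t 12.95 pos [0.6084 0.3524 0.3291] SHIFT [-359.0, -65.2, 146.9] TURN [-0.4346, 0.0475, -0.214]
0.02 [0.56296663 0.00338667 0.10062616]
t 12.95 pos [0.6084 0.3524 0.3291] SHIFT [-350.8, -28.1, 228.5] TURN [-0.4346, 0.0475, -0.214]
```

```bash
python3 -m handwheel '[[0,[-46,-12,6],[-0.06,0.006,-0.03]],[0,[-92,-26,12],[-0.12,0.012,-0.06]],[0,[-138,-40,18],[-0.18,0.018,-0.09]],[0,[-184,-54,24],[-0.24,0.024,-0.12]],[0,[-230,-68,30],[-0.3,0.033,-0.148]]]';python3 - <<'E'
from h import *
mid=np.array([.5713,.0048,.0825]); Rc=RC(.168)
go(mid+Rc.apply([0,0,.2]),tool_of(Rc))
E
```

```text
t: 13.45
tcp_pos: [0.53, 0.1307, 0.2996]
orientation: [1.96, 2.171, 0.342]
ft_force: [2.3, -1.4, 0.8]
gripper_width: 0.0854
t 13.45 pos [0.53   0.1307 0.2996] SHIFT [-135.3, -64.1, 16.1] TURN [-0.1315, 0.0148, -0.0636]
```

```bash
python3 -m handwheel '[[0,[-40,-19,5],[-0.04,0.005,-0.02]],[0,[-80,-38,10],[-0.08,0.01,-0.04]],[0,[-115,-54,14],[-0.13,0.0148,-0.063]],[0,[-135,-64,16],[-0.1315,0.0148,-0.0636]],[0,[-135,-64,16],[-0.1315,0.0148,-0.0636]]]';python3 -m handwheel '[[0,[0,0,0],[0,0,0]],[0,[0,0,0],[0,0,0]],[0,[0,0,0],[0,0,0]],[0,[0,0,0],[0,0,0]],[0,[0,0,0],[0,0,0]]]';python3 - <<'E'
from h import *
import pickle
mid=np.array([.5713,.0048,.0825]); Rc=RC(.168)
go(mid+Rc.apply([0,0,.2]),tool_of(Rc))
c=calibration("wrist"); g=grab_frame("wrist"); cv2.imwrite("pics/m2.png",g); pickle.dump(c,open("m2.pkl","wb"))
u=proj(c,mid).astype(int); x0,y0=u-90; print(x0,y0)
cv2.imwrite("pics/m2z.png",cv2.resize(g[y0:y0+180,x0:x0+180],None,fx=3.3,fy=3.3,interpolation=cv2.INTER_CUBIC))
E
```

```text
t: 13.95
tcp_pos: [0.4877, -0.0101, 0.2638]
orientation: [1.828, 2.152, 0.474]
ft_force: [0.3, -0.2, -0.5]
gripper_width: 0.0853
t: 14.45
tcp_pos: [0.4889, -0.0072, 0.2642]
orientation: [1.824, 2.156, 0.476]
ft_force: [0.0, -0.0, 0.6]
gripper_width: 0.0851
t 14.45 pos [ 0.4889 -0.0072  0.2642] SHIFT [-1.9, -1.3, -0.1] TURN [-0.0032, -0.0008, -0.0015]
231 121
```

View pics/m2z.png

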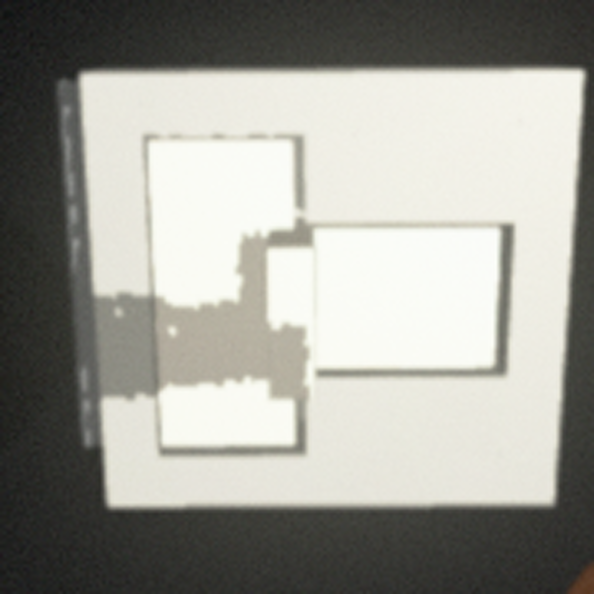

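```bash
cat > fitc2.py <<'E'
from fitc import *
c2=pickle.load(open("m2.pkl","rb"))
w2={(-.0445,.05):(147,138),(.0005,.05):(296,138),(.0005,-.05):(297,446),(-.0445,-.05):(160,447),(.0655,.023):(500,226),(.0655,-.023):(498,370)}
o2=[(c2,k,(231+u/3.3,121+v/3.3)) for k,(u,v) in w2.items()]
o1=[(cw,k,uv) for k,uv in obs]
for sel in (o1+o2,o2):
    f=lambda p:np.concatenate([proj(c,p[:3]+RR(p[3]).apply([k[0],k[1],0]))-uv for c,k,uv in sel])
    r=least_squares(f,[.57,.0,.08,.168],loss="soft_l1"); print(r.x.round(4),f(r.x).round(1))
mid=r.x[:3]
E
python3 fitc2.py; python3 - <<'E'
E
```

```text
[0.5709 0.0043 0.0807 0.1673] [ 0.1 -0.  -0.5  0.4 -0.1 -0.6  0.2 -1.4 -0.9  0.1 -0.6 -0.2  0.6  0.5
  0.   0.4 -0.   0.1  0.6 -0.2  1.2  0.4 -0.5 -0.5]
[0.5698 0.0047 0.082  0.1676] [ 0.   0.1 -0.3  0.1 -0.3  0.2  0.1 -0.1  1.2  0.2 -0.5 -0.5]
```

```bash
python3 - <<'E'
from h import *
mid=np.array([.5706,.0044,.0812]); Rc=RC(.1673)
for h in (.08,.021): go(mid+Rc.apply([0,0,h]),tool_of(Rc))
E
```

```text
t 14.5 pos [ 0.4888 -0.0074  0.2641] SHIFT [-2.2, -2.0, 120.7] TURN [-0.0033, -0.001, -0.0011]
t 14.5 pos [ 0.4888 -0.0074  0.2641] SHIFT [-2.2, -1.8, 179.7] TURN [-0.0033, -0.001, -0.0011]
```

```bash
python3 -m handwheel '[[0,[-2,-2,30],[-0.003,-0.001,-0.001]],[0,[-2,-2,65],[-0.003,-0.001,-0.001]],[0,[-2,-2,95],[-0.003,-0.001,-0.001]],[0,[-2,-2,115],[-0.003,-0.001,-0.001]],[0,[-2,-2,121],[-0.003,-0.001,-0.001]]]';python3 -m handwheel '[[0,[0,0,15],[0,0,0]],[0,[0,0,30],[0,0,0]],[0,[0,0,45],[0,0,0]],[0,[0,0,55],[0,0,0]],[0,[0,0,58],[0,0,0]]]';python3 - <<'E'
from h import *
mid=np.array([.5706,.0044,.0812]); Rc=RC(.1673)
for h in (.021,): go(mid+Rc.apply([0,0,h]),tool_of(Rc))
cv2.imwrite("pics/m3.png",grab_frame("wrist"))
print(observe()["q"])
E
```

```text
t: 15.0
tcp_pos: [0.537, -0.001, 0.1513]
orientation: [1.824, 2.156, 0.476]
ft_force: [-0.6, -0.6, 0.1]
gripper_width: 0.0856
t: 15.5
tcp_pos: [0.5616, 0.0027, 0.1006]
orientation: [1.822, 2.154, 0.477]
ft_force: [-0.9, 0.2, 1.1]
gripper_width: 0.0856
t 15.5 pos [0.5616 0.0027 0.1006] SHIFT [0.2, 0.1, 0.5] TURN [-0.0007, 0.0001, -0.0007]
[-0.22966846 -0.0542988   1.97814338  0.22388343  0.82471769 -0.51578869]
```

View pics/m3.png

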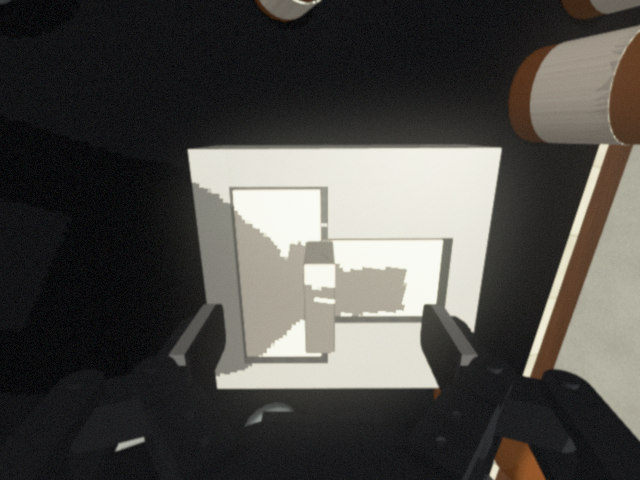

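The rib sits at (320,300), central between the fingers. I close on it and draw it straight out.

```bash
python3 -m handwheel '[[1,[0,0,0],[0,0,0]],[1,[0,0,0],[0,0,0]],[1,[0,0,0],[0,0,0]],[1,[0,0,0],[0,0,0]],[1,[0,0,0],[0,0,0]]]' 60;python3 -m handwheel '[[1,[0,0,0],[0,0,0]],[1,[0,0,0],[0,0,0]],[1,[0,0,-3],[0,0,0]],[1,[0,0,-7],[0,0,0]],[1,[0,0,-12],[0,0,0]]]' ; python3 - <<'E'
from h import *
p,R,s=pose(); print(p,R.inv().apply(s["ft_force"]),s["wrist_torque"])
mid=np.array([.5706,.0044,.0812]); Rc=RC(.1673); go(mid+Rc.apply([0,0,.021]),tool_of(Rc))
E
```

```text
t: 16.05
tcp_pos: [0.5614, 0.0025, 0.1011]
orientation: [1.822, 2.154, 0.477]
ft_force: [-4.9, 0.3, 10.3]
gripper_width: 0.0122
t: 16.55
tcp_pos: [0.5562, 0.0017, 0.1119]
orientation: [1.822, 2.154, 0.477]
ft_force: [-0.3, -1.5, -2.9]
gripper_width: 0.0115
[0.55616629 0.0017253  0.11189044] [-1.38258562 -1.76406993  2.43239665] [-0.07064059  0.46501894  0.00873364]
t 16.55 pos [0.5562 0.0017 0.1119] SHIFT [0.2, 0.3, 13.0] TURN [-0.0007, 0.0002, -0.0008]
```

```bash
python3 -m handwheel '[[1,[0,0,-10],[0,0,0]],[1,[0,0,-25],[0,0,0]],[1,[0,0,-45],[0,0,0]],[1,[0,0,-70],[0,0,0]],[1,[0,0,-100],[0,0,0]]]' ; python3 -m handwheel '[[1,[0,0,-20],[0,0,0]],[1,[0,0,-30],[0,0,0]],[1,[0,0,-30],[0,0,0]],[1,[0,0,-30],[0,0,0]],[1,[0,0,-30],[0,0,0]]]' ;python3 - <<'E'
from h import *
cv2.imwrite("pics/m4.png",grab_frame("wrist"))
print(observe()["ft_force"])
E
```

```text
t: 17.05
tcp_pos: [0.5138, -0.0052, 0.2033]
orientation: [1.823, 2.154, 0.477]
ft_force: [0.2, 0.6, -1.7]
gripper_width: 0.0115
t: 17.55
tcp_pos: [0.5022, -0.0073, 0.2284]
orientation: [1.823, 2.155, 0.477]
ft_force: [-0.3, 0.3, -3.3]
gripper_width: 0.0115
[-0.1090029  -0.05630997 -2.95635644]
```

View pics/m4.png

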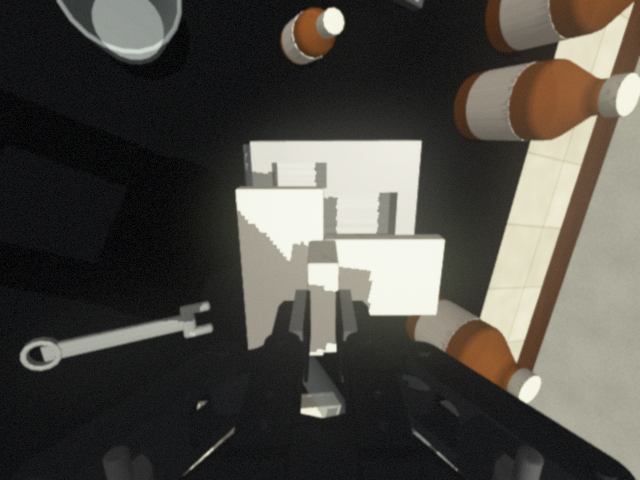

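```bash
python3 - <<'E'
from h import *
from scipy.optimize import least_squares
c=calibration("wrist"); p,R,s=pose()
g=cv2.imread("pics/m4.png")[170:360,225:455]
cv2.imwrite("pics/m4z.png",cv2.resize(g,None,fx=3.4,fy=3.4,interpolation=cv2.INTER_CUBIC))
T=np.array([[0,1,0],[1,0,0],[0,0,-1]])  # casting axes in tool
for k in [(-.0445,.05),(.0005,.05),(.0655,.023),(.0655,-.023),(-.0445,-.05)]:
    X=p+R.apply(np.array([0,0,.0215])+T@[k[0],k[1],0]); print(k,proj(c,X).round(1))
E
```

```text
(-0.0445, 0.05) [233. 190.]
(0.0005, 0.05) [322.6 189.9]
(0.0655, 0.023) [446. 241.]
(0.0655, -0.023) [437.  318.1]
(-0.0445, -0.05) [246.7 358.3]
```

View pics/m4z.png

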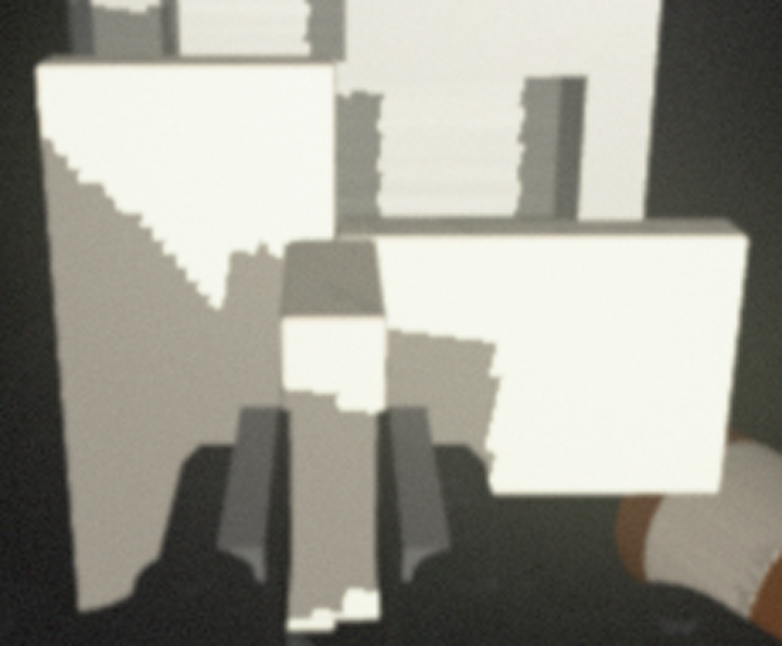

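```bash
python3 - <<'E'
from h import *
from scipy.optimize import least_squares
c=calibration("wrist"); p,R,s=pose(); print(s["gripper_width"])
T=Rot.from_matrix(np.array([[0,1,0],[1,0,0],[0,0,-1]]))
ks=[(-.0445,.05),(.0005,.05),(.0655,.023),(.0655,-.023),(-.0445,-.05),(.0005,.023)]
uv=[(36,65),(335,63),(749,238),(721,495),(80,611),(335,236)]
uv=[(225+a/3.4,170+b/3.4) for a,b in uv]
def F(q):
    return np.concatenate([proj(c,p+R.apply(q[:3]+(T*Rot.from_rotvec(q[3:])).apply([k[0],k[1],0])))-u for k,u in zip(ks,uv)])
r=least_squares(F,[0,0,.0215,0,0,0]); print(r.x.round(4),F(r.x).round(1))
f2=lambda q:F(np.r_[q[:3],0,0,q[3]]); r=least_squares(f2,[0,0,.0215,0]); print(r.x.round(4),f2(r.x).round(1))
E
```

```text
0.01124398483018273
[ 0.0002  0.0003  0.0255  0.0359 -0.0318 -0.0017] [-0.1 -0.8 -0.2  0.4  0.7  0.4 -1.1 -0.1  1.1  0.7 -0.3 -0.5]
[ 0.      0.0006  0.0258 -0.0069] [ 1.2 -1.2  0.8  0.  -0.8 -0.6 -1.8 -0.7 -0.   3.7  0.4 -0.8]
```

```bash
python3 - <<'E'
from h import *
go([.6065,.3107,.24],tool_of(RC(-.0535,0)))
E
```

```text
t 17.6 pos [ 0.5022 -0.0072  0.2285] SHIFT [296.2, 145.8, 55.3] TURN [0.4328, -0.0486, 0.2164]
```

```bash
python3 -m handwheel '[[1,[30,12,0],[0.05,-0.005,0.02]],[1,[65,28,3],[0.1,-0.01,0.045]],[1,[102,46,8],[0.15,-0.016,0.07]],[1,[140,65,15],[0.2,-0.022,0.1]],[1,[178,84,24],[0.25,-0.028,0.125]]]'; python3 - <<'E'
from h import *
go([.6065,.3107,.24],tool_of(RC(-.0535,0)))
E
```

```text
t: 18.1
tcp_pos: [0.5582, 0.1847, 0.2429]
orientation: [2.092, 2.172, 0.211]
ft_force: [0.6, -1.3, -2.5]
gripper_width: 0.0113
t 18.1 pos [0.5582 0.1847 0.2429] SHIFT [124.0, 51.4, 13.8] TURN [0.1825, -0.0193, 0.0906]
```

```bash
python3 -m handwheel '[[1,[30,12,3],[0.05,-0.005,0.02]],[1,[62,25,6],[0.1,-0.01,0.045]],[1,[92,38,10],[0.14,-0.015,0.07]],[1,[114,47,13],[0.17,-0.018,0.086]],[1,[124,51,14],[0.1825,-0.0193,0.0906]]]'; python3 -m handwheel '[[1,[0,0,20],[0,0,0]],[1,[0,0,50],[0,0,0]],[1,[0,0,80],[0,0,0]],[1,[0,0,98],[0,0,0]],[1,[0,0,102],[0,0,0]]]';python3 -m handwheel '[[1,[0,0,0],[0,0,0]],[1,[0,0,0],[0,0,0]],[1,[0,0,0],[0,0,0]],[1,[0,0,0],[0,0,0]],[1,[0,0,0],[0,0,0]]]';python3 - <<'E'
from h import *
go([.6065,.3107,.0772],tool_of(RC(-.0535,0)))
c=calibration("wrist")
for n in ("wrist","top","scene"):
    g=grab_frame(n); cv2.imwrite(f"pics/p1{n}.png",g)
    if n=="scene": cv2.imwrite("pics/p1sz.png",cv2.resize(g[230:350,330:480],None,fx=5,fy=5,interpolation=cv2.INTER_CUBIC))
E
```

```text
t: 18.6
tcp_pos: [0.6063, 0.3107, 0.2379]
orientation: [-2.277, -2.162, 0.002]
ft_force: [0.2, -0.1, -2.4]
gripper_width: 0.0115
t: 19.1
tcp_pos: [0.6049, 0.3083, 0.1347]
orientation: [-2.278, -2.162, 0.004]
ft_force: [0.5, 0.4, -2.3]
gripper_width: 0.0112
t: 19.6
tcp_pos: [0.6061, 0.3086, 0.139]
orientation: [2.278, 2.161, 0.004]
ft_force: [-0.8, 0.0, -2.3]
gripper_width: 0.0114
t 19.6 pos [0.6061 0.3086 0.139 ] SHIFT [2.1, 0.1, 61.8] TURN [0.0027, -0.001, 0.0008]
```

View pics/p1wrist.png

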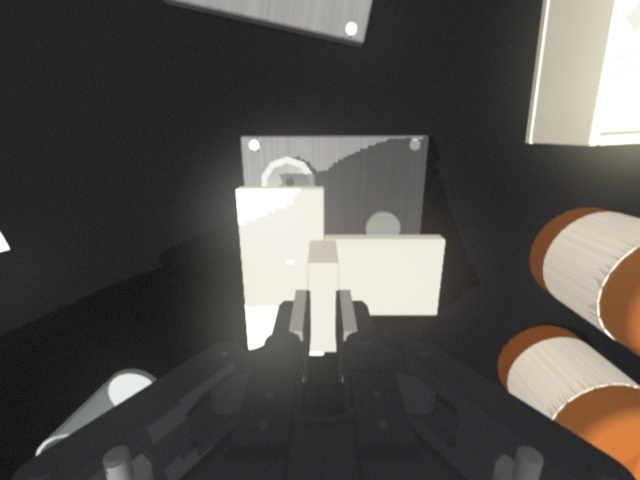

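View pics/p1sz.png

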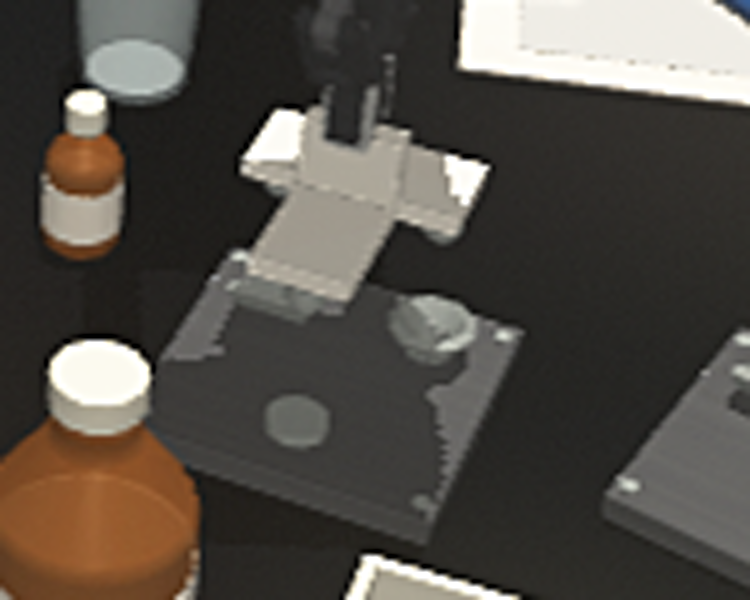

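```bash
python3 - <<'E'
from h import *
c=calibration("wrist"); R=Rot.from_euler("z",-.0535)
for k in [(-.073,.073,.015),(.073,.073,.015),(.04,0,.0207)]: print(proj(c,np.array([.6168,.3105,0])+R.apply(k)))
go([.6065,.3107,.0972],tool_of(RC(-.0535,0)))
E
```

```text
[240.17068427 135.14768564]
[430.53848635 135.26039834]
[383.55001692 228.89327092]
t 19.75 pos [0.606  0.3085 0.1386] SHIFT [2.1, 0.3, 41.4] TURN [0.0022, -0.0008, 0.0008]
```

The model matches the view within 2 px. I lower in stages and watch the force.

```bash
python3 -m handwheel '[[1,[2,0,15],[0.002,-0.001,0.001]],[1,[2,0,30],[0.002,-0.001,0.001]],[1,[2,0,40],[0.002,-0.001,0.001]],[1,[2,0,45],[0.002,-0.001,0.001]],[1,[2,0,47],[0.002,-0.001,0.001]]]';python3 -m handwheel '[[1,[0,0,1],[0,0,0]],[1,[0,0,2],[0,0,0]],[1,[0,0,3],[0,0,0]],[1,[0,0,4],[0,0,0]],[1,[0,0,5],[0,0,0]]]' ; python3 - <<'E'
from h import *
go([.6065,.3107,.0772],tool_of(RC(-.0535,0))); s=observe(); print(s["ft_force"],s["wrist_torque"])
E
```

```text
t: 20.25
tcp_pos: [0.6059, 0.3104, 0.0904]
orientation: [-2.28, -2.161, 0.002]
ft_force: [-0.8, 0.1, -1.9]
gripper_width: 0.0111
t: 20.75
tcp_pos: [0.6062, 0.3106, 0.0866]
orientation: [2.28, 2.161, 0.0]
ft_force: [-0.2, -0.0, -3.1]
gripper_width: 0.0114
t 20.75 pos [0.6062 0.3106 0.0866] SHIFT [0.1, 0.3, 9.4] TURN [0.0003, 0.0001, -0.0002]
[-0.18668101 -0.02507242 -3.07818021] [0.02404594 0.0171751  0.00435807]
```

```bash
python3 -m handwheel '[[1,[0,0,1],[0,0,0]],[1,[0,0,2],[0,0,0]],[1,[0,0,3],[0,0,0]],[1,[0,0,4],[0,0,0]],[1,[0,0,5],[0,0,0]]]' ; python3 -m handwheel '[[1,[0,0,0.5],[0,0,0]],[1,[0,0,1],[0,0,0]],[1,[0,0,1.5],[0,0,0]],[1,[0,0,2],[0,0,0]],[1,[0,0,2],[0,0,0]]]' ; python3 - <<'E'
from h import *
go([.6065,.3107,.0772],tool_of(RC(-.0535,0))); s=observe(); print(s["ft_force"],s["wrist_torque"])
E
```

```text
t: 21.25
tcp_pos: [0.6062, 0.3105, 0.0814]
orientation: [2.28, 2.161, -0.0]
ft_force: [-0.5, 0.0, -2.6]
gripper_width: 0.0112
t: 21.75
tcp_pos: [0.6061, 0.3105, 0.0794]
orientation: [2.28, 2.161, -0.0]
ft_force: [0.3, -0.5, -2.2]
gripper_width: 0.0114
t 21.75 pos [0.6061 0.3105 0.0794] SHIFT [0.2, 0.4, 2.2] TURN [-0.0001, 0.0003, -0.0002]
[ 0.31843256 -0.52192914 -2.22387173] [-0.0236299   0.02119113  0.03206835]
```

```bash
python3 -m handwheel '[[1,[0,0,0.5],[0,0,0]],[1,[0,0,1],[0,0,0]],[1,[0,0,1],[0,0,0]],[1,[0,0,1],[0,0,0]],[1,[0,0,1],[0,0,0]]]' ; python3 -m handwheel '[[1,[0,0,0.5],[0,0,0]],[1,[0,0,1],[0,0,0]],[1,[0,0,1],[0,0,0]],[1,[0,0,1],[0,0,0]],[1,[0,0,1],[0,0,0]]]' ; python3 - <<'E'
from h import *
s=observe(); print(s["tcp_pos"],s["ft_force"],s["wrist_torque"])
g=grab_frame("scene"); cv2.imwrite("pics/p2sz.png",cv2.resize(g[230:350,330:480],None,fx=5,fy=5,interpolation=cv2.INTER_CUBIC))
E
```

```text
t: 22.25
tcp_pos: [0.6062, 0.3105, 0.0785]
orientation: [2.28, 2.161, -0.0]
ft_force: [-0.8, 0.2, -2.6]
gripper_width: 0.0115
t: 22.75
tcp_pos: [0.6061, 0.3106, 0.0774]
orientation: [2.28, 2.161, -0.0]
ft_force: [-0.1, 0.6, -2.3]
gripper_width: 0.0113
[0.60609008 0.31055574 0.07742283] [-0.14973198  0.59392206 -2.27478578] [0.02535668 0.17137019 0.00215494]
```

View pics/p2sz.png

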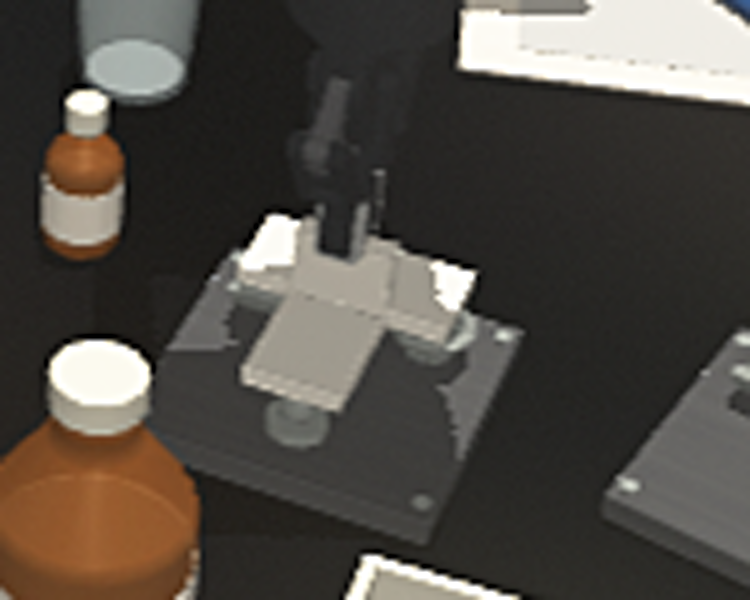

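```bash
python3 -m handwheel '[[1,[0,0,0.5],[0,0,0]],[1,[0,0,0.5],[0,0,0]],[1,[0,0,1],[0,0,0]],[1,[0,0,1],[0,0,0]],[1,[0,0,1],[0,0,0]]]' ; python3 - <<'E'
from h import *
s=observe(); print(s["tcp_pos"],s["ft_force"],s["wrist_torque"])
E
```

```text
t: 23.3
tcp_pos: [0.6063, 0.3106, 0.0771]
orientation: [2.28, 2.161, 0.001]
ft_force: [-2.6, -1.0, 7.7]
gripper_width: 0.0114
[0.60632519 0.310576   0.07713016] [-2.61938412 -1.0217978   7.74005539] [-0.16793332  0.54025081  0.0300361 ]
```

Contact came at the expected height: z 0.0771 against 0.0772 predicted. I release.

```bash
python3 -m handwheel '[[0.8,[0,0,1],[0,0,0]],[0.5,[0,0,1],[0,0,0]],[0,[0,0,0],[0,0,0]],[0,[0,0,0],[0,0,0]],[0,[0,0,0],[0,0,0]]]' 20; python3 -m handwheel '[[0,[0,0,0],[0,0,0]],[0,[0,0,-10],[0,0,0]],[0,[0,0,-30],[0,0,0]],[0,[0,0,-65],[0,0,0]],[0,[0,0,-110],[0,0,0]]]';python3 -m handwheel '[[0,[45,0,-30],[0,0,0]],[0,[45,0,-60],[0,0,0]],[0,[45,0,-90],[0,0,0]],[0,[45,0,-115],[0,0,0]],[0,[45,0,-115],[0,0,0]]]';python3 -m handwheel '[[0,[0,0,0],[0,0,0]],[0,[0,0,0],[0,0,0]],[0,[0,0,0],[0,0,0]],[0,[0,0,0],[0,0,0]],[0,[0,0,0],[0,0,0]]]';python3 - <<'E'
from h import *
import pickle
c=calibration("wrist"); pickle.dump(c,open("f1.pkl","wb"))
g=grab_frame("wrist"); u=proj(c,[.616,.31,.05]).astype(int); x0,y0=u-80; print(u,x0,y0)
cv2.imwrite("pics/f1.png",g); cv2.imwrite("pics/f1z.png",cv2.resize(g[y0:y0+160,x0:x0+160],None,fx=3.7,fy=3.7,interpolation=cv2.INTER_CUBIC))
g=grab_frame("scene"); cv2.imwrite("pics/f1sz.png",cv2.resize(g[230:350,330:480],None,fx=5,fy=5,interpolation=cv2.INTER_CUBIC)); cv2.imwrite("pics/f1s.png",g)
E
```

```text
t: 23.8
tcp_pos: [0.6062, 0.3105, 0.0765]
orientation: [2.28, 2.161, -0.0]
ft_force: [-0.5, 1.0, -0.4]
gripper_width: 0.0744
t: 24.3
tcp_pos: [0.6055, 0.3103, 0.1869]
orientation: [-2.28, -2.16, 0.004]
ft_force: [0.7, -0.3, -0.2]
gripper_width: 0.0856
t: 24.8
tcp_pos: [0.609, 0.3559, 0.3064]
orientation: [2.279, 2.16, 0.009]
ft_force: [-1.3, 0.1, 0.4]
gripper_width: 0.0855
t: 25.3
tcp_pos: [0.6085, 0.3555, 0.3011]
orientation: [-2.28, -2.161, 0.001]
ft_force: [0.3, 0.5, -0.1]
gripper_width: 0.0859
[330 236] 250 156
```

View pics/f1z.png

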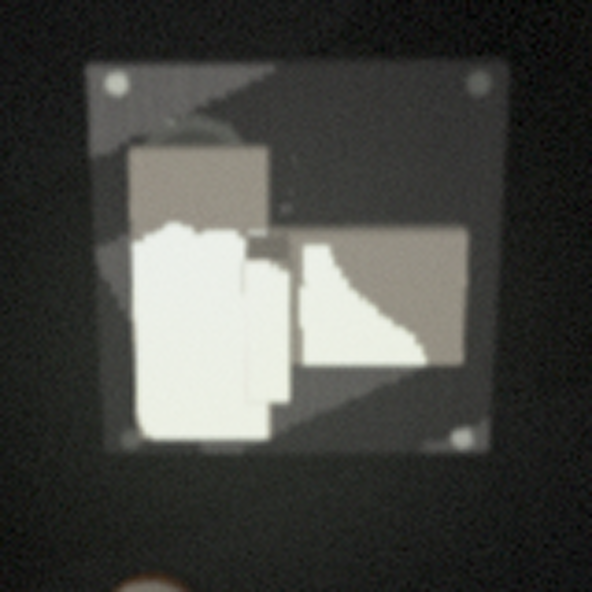

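View pics/f1sz.png

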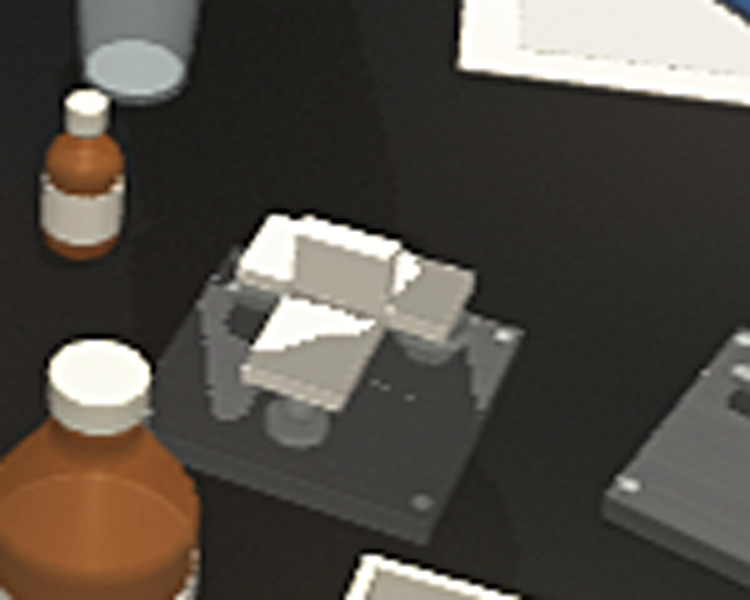

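```bash
cat > fitf.py <<'E'
from h import *
import pickle
from scipy.optimize import least_squares
c=pickle.load(open("f1.pkl","rb")); H=.073
px=lambda u,v:(250+u/3.7,156+v/3.7)
B={(-H,H,.015):(86,63),(H,H,.015):(508,62),(H,-H,.015):(490,452),(-H,-H,.015):(105,452)}
C={(-.0445,.05,0):(129,148),(.0005,.05,0):(269,146),(.0005,-.05,0):(271,440),(-.0445,-.05,0):(139,440),(.0655,.023,0):(468,229),(.0655,-.023,0):(464,365)}
fb=lambda p:np.concatenate([proj(c,np.array([p[0],p[1],0])+Rot.from_euler("z",p[2]).apply(k))-px(*u) for k,u in B.items()])
b=least_squares(fb,[.6168,.3105,-.05]).x; print("base",b.round(4),fb(b).round(1))
Rb=Rot.from_euler("z",b[2]); seat=np.array([b[0],b[1],0])+Rb.apply([-.0105,0,.0537]); print("seat",seat.round(4))
fc=lambda p:np.concatenate([proj(c,seat+Rb.apply(p[:3]+Rot.from_rotvec([p[4],p[5],p[3]]).apply(k)))-px(*u) for k,u in C.items()])
f4=lambda q:fc(np.r_[q,0,0])
f3=lambda q:fc(np.r_[q[:2],0,q[2],0,0])
for f,n in((f3,3),(f4,4),(fc,6)):
    r=least_squares(f,np.zeros(n)); print(n,r.x.round(4),f(r.x).round(1))
E
python3 fitf.py
```

```text
base [ 0.6168  0.3106 -0.049 ] [-0.5 -0.1  0.9 -0.4  0.1  0.2 -0.4  0.6]
seat [0.6063 0.3111 0.0537]
3 [ 0.0002  0.0002 -0.0007] [-0.3  0.3  0.1  0.6 -0.2 -0.5  0.  -0.4  0.5  0.3 -0.1 -0.4]
4 [ 0.0002  0.0005  0.0012 -0.0007] [-0.5  0.1  0.   0.5 -0.2 -0.4 -0.1 -0.2  0.7  0.3  0.1 -0.4]
6 [ 0.0001 -0.0002 -0.002   0.0029 -0.0661 -0.0243] [ 0.1 -0.2 -0.1  0.2 -0.1  0.1  0.1  0.   0.1  0.   0.  -0.1]
```

```bash
python3 - <<'E'
from h import *
c=calibration("scene"); g=cv2.imread("pics/f1s.png")
seat=np.array([.6063,.3108,.0537]);R=Rot.from_euler("z",-.052)
T=[(-.0445,.05),(.0005,.05),(.0005,.023),(.0655,.023),(.0655,-.023),(.0005,-.023),(.0005,-.05),(-.0445,-.05)]
z=5; big=cv2.resize(g[230:350,330:480],None,fx=z,fy=z,interpolation=cv2.INTER_CUBIC)
def dr(pts,col):
    q=np.array([(proj(c,X)-[330,230]+.5)*z-.5 for X in pts]).round().astype(int); cv2.polylines(big,[q],True,col,1)
dr([seat+R.apply([a,b,0]) for a,b in T],(0,0,255))
dr([seat+R.apply([a+.0105,b,-.0387]) for a,b in [(-.073,-.073),(.073,-.073),(.073,.073),(-.073,.073)]],(0,255,0))
dr([seat+R.apply([a,b,.034]) for a,b in [(-.007,-.023),(.007,-.023),(.007,.023),(-.007,.023)]],(255,0,0))
cv2.imwrite("pics/f2.png",big)
E
```

```text
(no output)
```

View pics/f2.png

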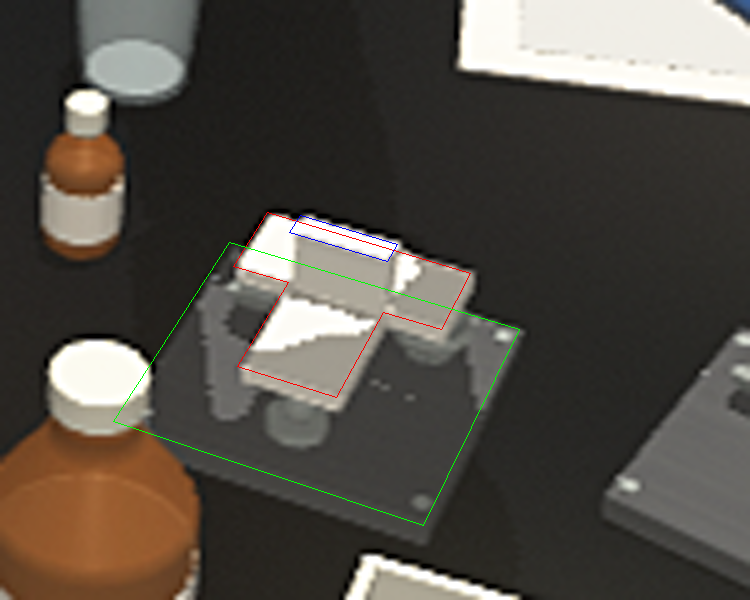

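View pics/f1s.png

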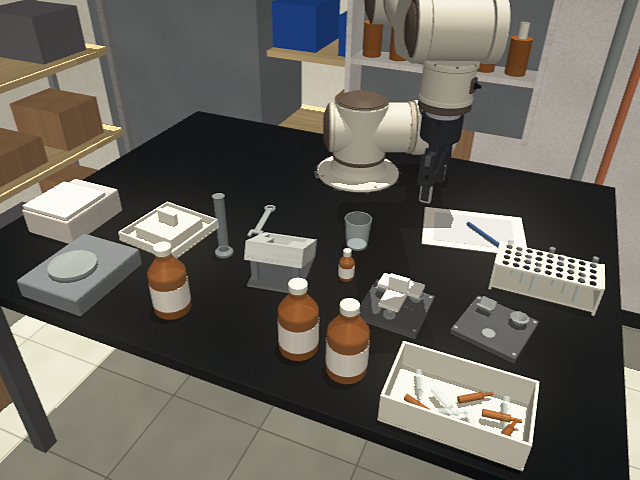

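```bash
python3 - <<'E'
from cell import *
s=observe(); print(s["t"],s["ft_force"],s["gripper_width"]); print(hand_in())
E
```

```text
25.4 [ 0.41548209 -0.86706429  0.02340273] 0.08572776883123412
the job is handed in; nothing more can be done
None
```

The cover is in the tray, the casting is seated on the nearer base, and the job was handed in at 25.4 s of the 67 s allowed. `hand_in` reports no verdict, so what follows rests on my own checks.

**What I did**
- **Cover:** I lifted it off the base and set it down in the tray.
- **Casting:** I drew it straight out of the leaning mould and lowered it level in steps of 1 mm or less. Contact came at about 8 N, and then I let go.
- **End state:** the gripper is open, about 20 cm above the seated casting, and touching nothing.

**Last checks**
- **Casting position:** the wrist view puts it within 0.5 mm of the seat in x and y. Yaw agrees within 0.001 rad.
- **Casting height:** this is less certain. The fit gave about 1 mm, and contact came at the predicted height.
- **Casting tilt:** a free tilt fit to the same picture gave about 0.07 rad, over the 0.03 limit. I gave it little weight because one view constrains tilt poorly. The scene-camera overlay of the level, seated outline matched the casting and base with the same small offset.
- **Cover:** the pictures show it flat and roughly central in the tray; I did not re-measure it after release.
- **Bystanders:** in the last scene picture the bottle, cylinder, beaker and wrench stand as before. I judged that by eye.

**Disagreements on the way**
- The first wrist picture, taken while the arm was still settling, put the cover about 11 mm off the top camera's reading. Retaken at rest, the two agreed to about 5 mm.
- The wrist and top cameras also differed by about 6 mm on the tray's x position. I aimed between them.

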